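# Open the carver's two-leaf cupboard and put the sharpening stone in its door rack

## Task

Open up the small bench cupboard: swing its active leaf (the one with the dark cover strip) wide open, push down the red tab of the passive leaf's bolt that this uncovers, and swing the passive leaf wide open too, both to about a right angle. Then take the grey sharpening stone from its drying stand and set it gently, upright and centred, fully down in the slotted rack on the inside of the passive leaf, and leave the carving blank, the gouge and the jar where they are.

Things in the scene. Friction and masses are not known exactly. Their poses are not given: they have to be found in the camera images.
- cupboard: Low plywood cupboard, fixed, 328 wide, 188 deep, 216 mm high. Origin on the bench under the middle of its front opening; x points into it, y to the passive leaf's side, z up. Roof 206 to 216 mm high, reaching 18 mm in front of the origin (22 mm at the strike plate over the bolt). Two leaves, 16 mm thick, 6 to 202 mm high, close the front (x -16 to 0) and open outward, to -x.
- active_door (a joint): Angle of the active leaf (pale wood, 136 mm wide, at the cupboard's -y side), rad: 0 shut, 1.57 at a right angle, stop at 1.75; may start slightly ajar. Opens counter-clockwise seen from above. Stiff hinge (0.35 N m): stays where it is left.
- active_hinge (a point): On the active leaf's upright hinge axis, at bench height. Axes as the leaf's: y along the leaf from hinge to free edge, x to its inner face (-x outward), z up.
- active_handle (a point): Top end of the active leaf's steel handle: upright round bar, 12 mm thick, 196 down to 120 mm above the bench, its axis 40 mm in front of the leaf's front (48 mm from the hinge axis's plane) and 63 mm from the hinge along the leaf; two 8 mm stubs join it to the leaf at heights 135 and 160 mm. Can be pinched from above, a finger on either side along the leaf. Axes as the leaf's.
- bolt (a joint): Travel of the passive leaf's flush bolt, m: 0 to 0.003 at the start (up, locked into the roof), 0.016 fully down (drawn); clear of the roof from 0.011. About 3 N moves it and it stays where left.
- bolt_tab (a point): Middle of the top of the bolt's red tab: a ledge 26 mm wide along the leaf, 8 mm thick, sticking out 36 mm from the passive leaf's front, 136 mm from the passive hinge; the point is 22 mm in front of the leaf, about 186 mm high when locked. Free above and in front once the active leaf is open. Press it straight down. Axes as the passive leaf's.
- passive_door (a joint): Angle of the passive leaf (pale wood, 158 mm wide, at the cupboard's +y side), rad: 0 shut, about 1.57 at a right angle, stop at 1.75. Opens clockwise seen from above, only with the bolt drawn. Stiff hinge (0.35 N m): it stays where it is left.
- passive_hinge (a point): On the passive leaf's upright hinge axis, at bench height. Axes as the leaf's: -y along the leaf from hinge to free edge, x to its inner face (-x outward), z up.
- passive_handle (a point): Top end of the passive leaf's handle bar, the same as the active leaf's, 63 mm from the hinge along the leaf.
- rack_slot (a point): Middle of the rack's floor, 125 mm high, on the passive leaf's inner face. Two dark wooden brackets, each 14 mm wide, 72 mm apart, with upward open slots 21 mm wide, 24 mm deep; the slot runs along the leaf (y), its middle 38 mm off the inner face and 96 mm from the hinge. Open between the brackets for the fingers; leaf top 202 mm high. x points away from the inner face, z up.
- stone: Grey-green sharpening stone, a slab 110 x 16 x 60 mm (x long, y thick, z tall), about 250 g, standing on its long edge in the stand; origin at the middle of its underside (8 mm above the bench at the start), z up, so its top is 60 mm above the origin.
- stand: Fixed wooden drying stand, 110 x 50 mm, floor 8 mm thick, with a pair of cheeks 22 mm high (tops 30 mm above the bench) at each end (x +-34 to +-50 mm) that hold the stone loosely by its faces; free in the middle, and nothing above 30 mm. Origin at the middle of its underside, x along the stone.
- blank: Bystander: pale carving blank, 100 x 45 x 48 mm, origin under its middle.
- gouge: Bystander: wooden-handled gouge lying along its x axis, 205 mm long, origin under its ferrule.
- jar: Bystander: amber glass jar with white cap, 60 mm across, 85 mm high, origin under its middle.
- cover_strip (a point): Top middle of the dark wooden cover strip on the active leaf's free edge: a full-height box 74 mm wide, its front 51 mm proud of the leaf's front, closed on top (202 mm high). It overlaps the passive leaf by 52 mm and hides the bolt tab while the active leaf is shut. Axes as the active leaf's.
Things that resemble listed ones, but are neither listed nor needed, are in the scene too. Leave any orange, pink or purple look-alike of the stone alone.

How it is judged:
By the outcome, as a careful person would: the job done as asked, in the order asked, and still so for the second after the job is handed in, with the robot touching nothing.
It also fails if it takes over 72 s, if anything falls off the work surface, if the arm or the gripper's body presses on something with over 40 N, if the wrist force passes 120 N, or if a joint passes its speed limit or range.

## Robot

A 6-joint arm with a two-finger parallel gripper is mounted at the origin on the work surface. World frame = base frame: x ahead of the robot, y to its left, z up, the work surface at z = 0. Lengths are in mm, angles in rad, forces in N, time in s.
With the tool pointing down it reaches from about 300 to 875 mm from the base axis. Payload 6.4 kg.
Tool frame: the origin (TCP) lies between the finger pads; the fingertips stand 11 mm ahead of it and the grasp point (between the pads) lies 8 mm behind it; x points along the fingers, y is the direction in which the jaws open and shut, and the axes are right-handed (so a half turn about x gives the same grasp; the last joint's range is limited). The gripper opens to 88 mm and grips with 3 to 60 N. Pads are 18 mm wide; open, the fingers measure 123 mm over their backs; the gripper's body (75 mm by 187 mm) begins 45 mm behind the grasp point.
Start: joints at [1.03, 0.181, 1.607, -0, 1.354, -0.206], TCP at [188.923, 543.093, 249.714] pointing down, gripper open.
Joint ranges: [-2.99, 2.99], [-0.89, 2.07], [0.3, 2.58], [-1.14, 4.28], [0, 2.63], [-3.12, 3.12]. Speed limits (rad/s): [2.57, 2.57, 3.01, 3.14, 3.14, 3.14].

## Interface

Orientations are given as a unit quaternion [x, y, z, w].
In Python, from station import * gives the robot as it stands.
- The arm moves only by the shell command python3 -m inch 'ROWS'. ROWS is JSON, a list that holds one entry, the list of rows, each a list of 7 numbers: the turn, a rotation vector about the tool's x, y, z in rad, then the shift along the tool's x, y, z in mm, then the gripper's target within -1 to 1 (shut at 1, half-way at 0, fully open at -1). A call has 1 to 12 rows; each row is the pose to reach, as a shift and turn from the pose commanded when the call began, along the tool's axes at that moment; what a row does not reach only later rows make up. A row lasts 1/10 s, in which the tool goes at most 50 mm and 8.59 degrees, less where a joint would pass 70% of its speed; a pose out of reach is approached as far as the arm can. A call with a gripper value outside its range is refused whole. The fingers move at their own pace and stop on an object; the grip force is fixed at half the most. Time passes only in rows, so rows that repeat a pose let the fingers close. It gives the time, the measured TCP pose, the force and the opening at its end, in the units of the state.
- read_state(): the state, without advancing time (a new reading comes with each control period).
- read_camera(name): name is "scene" or "top"; returns (picture, depth): 480x640x3 uint8, red, green, blue; 480x640 float32, mm along the optical axis (not along the pixel's ray), 0 where there is no reading.
- camera_model(name): a dict with "fx", "fy", "cx", "cy" (pixels), "k1" (the pictures are not rectified: a ray, as slopes to the right and down, at radius r is drawn at 1 + k1 r^2 times it, then the intrinsics apply), "rvec" (rotation vector, rad) and "tvec" (3), from world to camera coordinates, as OpenCV has them. Camera axes: x right, y down, z forward; pixel columns grow to the right and rows downward; lengths in mm; the calibration is good to about 2 mm. A picture is of the moment at which its call begins. camera_model takes no time and is no camera call.
- finish_job(): hands the job in, once; it reports no verdict.
The state is a dict: "clock": time; "joints": joint angles; "joint_vel": joint speeds; "joint_torque": joint torques, N m; "tcp_pos": TCP position; "ee_rot": TCP orientation; "ft_force": force on the tool from outside, world axes, zero at the start; "torque": the same for the moment, N m; "width": finger opening in mm.
Only numpy, scipy, OpenCV 4.12 (cv2) and the standard library are available. Lean on these libraries where they do the work, as an engineer would, in place of code of your own. Each camera call takes 0.05 s, during which the arm holds its last target.

## Working session

There is one attempt and no reset: what is moved stays moved. The work goes in short steps, Python scripts to look and compute and a shell command to move; the robot and the scene stay as the last step left them, time stands still between calls to the robot, and variables do not carry over. Pictures are saved under pics/ and viewed, and the job is handed in when it is done.

```bash
ls; mkdir -p pics; python3 - <<'E'
from station import *
import cv2,numpy as np
s=read_state();print(s)
for n in("scene","top"):
    p,d=read_camera(n);cv2.imwrite(f"pics/{n}0.png",p[:,:,::-1]);np.save(f"pics/{n}0d.npy",d)
    print(n,camera_model(n),(d>0).mean())
E
```

```text
pics
{'clock': 0.0, 'joints': array([ 1.02971371e+00,  1.81538277e-01,  1.60798751e+00,  2.38217607e-05,
        1.35380901e+00, -2.06298643e-01]), 'joint_vel': array([ 0.0004183 ,  0.0009502 ,  0.00025868, -0.00038118, -0.00087567,
       -0.00037508]), 'joint_torque': array([ 1.40339154e-06, -4.33871591e+01, -3.41859090e+01,  7.01643736e-02,
        3.82780388e-02, -5.91117487e-05]), 'tcp_pos': array([188.6315061 , 542.63672349, 248.82158984]), 'ee_rot': array([ 0.11724334,  0.69745524, -0.1183842 ,  0.69699022]), 'ft_force': array([ 0.25514578, -0.46689777,  0.39803204]), 'torque': array([ 0.00634947,  0.0418379 , -0.04159445]), 'width': 88.25908888876404}
scene {'fx': 518.5045687998863, 'fy': 518.5045687998863, 'cx': 320.5623887652774, 'cy': 231.36665896137507, 'k1': -0.12853621716733596, 'rvec': array([ 2.41228652,  1.52227277, -0.24842392]), 'tvec': array([-156.46875475, -450.97920523, 1596.34082684])} 0.9961165364583333
top {'fx': 507.506228984368, 'fy': 507.506228984368, 'cx': 321.2532682052244, 'cy': 239.94330032235345, 'k1': 0.02386634801849194, 'rvec': array([ 2.13446407, -2.16169769,  0.17383273]), 'tvec': array([ -56.58899031,  553.66960296, 1068.59604261])} 0.9960416666666667
```

View pics/scene0.png

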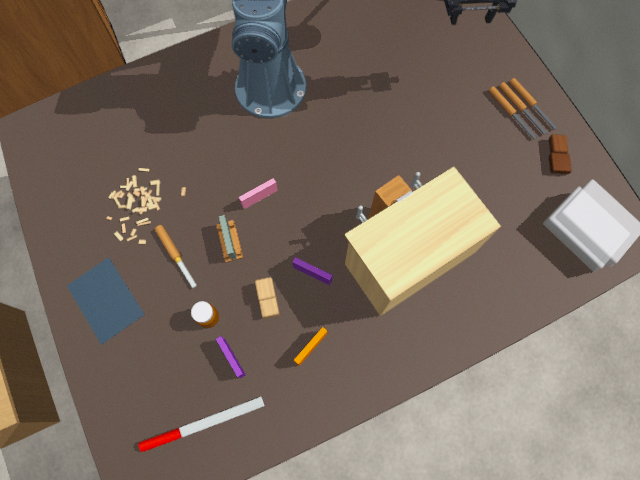

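View pics/top0.png

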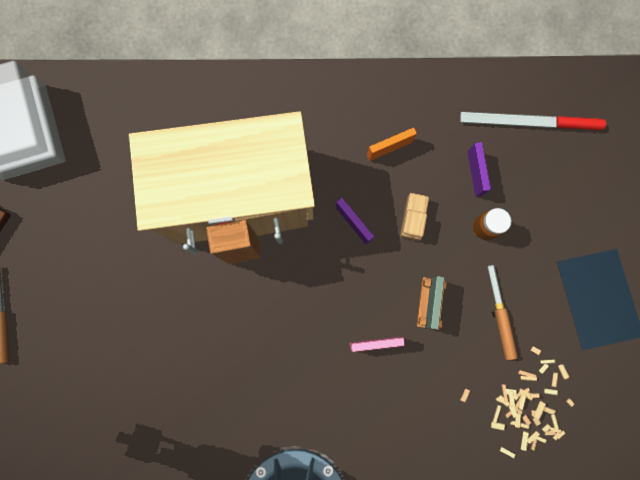

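The top view shows the cupboard roof (about 130–313, 113–230), strip top (228,236), passive handle (190,240), active handle (278,230). Stone candidates (top view): the grey-green slab in a wooden stand (437,303), pink (377,345), purple (355,220), purple (480,170) and orange (392,143). By the description, it's the grey-green one at (437,303).

```bash
cat > h.py <<'E'
from station import *
import cv2,numpy as np
from scipy.spatial.transform import Rotation as R
def cam(n):
    m=camera_model(n);K=np.array([[m['fx'],0,m['cx']],[0,m['fy'],m['cy']],[0,0,1]]);D=np.array([m['k1'],0,0,0,0]);return K,D,np.array(m['rvec'],float),np.array(m['tvec'],float)
def ray(n,uv):
    K,D,r,t=cam(n);uv=np.array(uv,float).reshape(-1,1,2)
    q=cv2.undistortPoints(uv,K,D).reshape(-1,2);M=cv2.Rodrigues(r)[0]
    return -M.T@t,np.c_[q,np.ones(len(q))]@M
def onz(n,uv,z):
    o,d=ray(n,uv);return o+d*((z-o[2])/d[:,2])[:,None]
def bydepth(n,uv,dep):
    o,d=ray(n,uv);return o+d*np.array(dep).reshape(-1,1)
def proj(n,P):
    K,D,r,t=cam(n);return cv2.projectPoints(np.array(P,float).reshape(-1,1,3),r,t,K,D)[0].reshape(-1,2)
def cloud(n,d):
    v,u=np.mgrid[0:480,0:640];uv=np.c_[u.ravel(),v.ravel()]
    return bydepth(n,uv,d.ravel()).reshape(480,640,3)
def shot(tag):
    o={}
    for n in("scene","top"):
        p,d=read_camera(n);cv2.imwrite(f"pics/{n}{tag}.png",p[:,:,::-1]);np.save(f"pics/{n}{tag}d.npy",d);o[n]=(p,d)
    return o
def load(n,tag): return cv2.imread(f"pics/{n}{tag}.png"),np.load(f"pics/{n}{tag}d.npy")
def crop(n,tag,x0,y0,x1,y1,k,out):
    cv2.imwrite(f"pics/{out}.png",cv2.resize(cv2.imread(f"pics/{n}{tag}.png")[y0:y1,x0:x1],None,fx=k,fy=k,interpolation=cv2.INTER_CUBIC))
E
python3 - <<'E'
from h import *
for n in("top","scene"):
    im,d=load(n,0);C=cloud(n,d)
    m=((abs(C[...,2]-216)<8)&(C[...,0]>350)).astype(np.uint8)
    k,l,st,_=cv2.connectedComponentsWithStats(m);i=1+np.argmax(st[1:,4]);m=(l==i).astype(np.uint8)
    print(n,st[i],np.median(C[...,2][m>0]))
    c=max(cv2.findContours(m,0,1)[0],key=cv2.contourArea)
    P=onz(n,c.reshape(-1,2),216)[:,:2].astype(np.float32)
    print(cv2.minAreaRect(P),cv2.boxPoints(cv2.minAreaRect(P)))
    # stone by colour top height 68
    m=((abs(C[...,2]-68)<8)).astype(np.uint8)
    hsv=cv2.cvtColor(im,cv2.COLOR_BGR2HSV)
    k,l,st,ce=cv2.connectedComponentsWithStats(m)
    for j in range(1,k):
        if st[j,4]>60: 
            mm=(l==j).astype(np.uint8);c=max(cv2.findContours(mm,0,1)[0],key=cv2.contourArea)
            print(st[j],np.median(hsv[l==j],0),cv2.minAreaRect(onz(n,c.reshape(-1,2),68)[:,:2].astype(np.float32)))
crop("top",0,390,250,490,350,6,"c1");crop("top",0,120,180,330,270,3.8,"c2")
E
```

```text
top [  129   111   186   120 17154] 217.34030265205394
((660.1075439453125, 124.7275619506836), (193.7200927734375, 328.3054504394531), 7.302743434906006) [[543.1674   275.23666 ]
 [584.899    -50.405704]
 [777.04767  -25.78154 ]
 [735.3161   299.86084 ]]
[  0  70  48  96 404] [ 83.   6. 155.] ((821.3582153320312, 562.9473266601562), (91.49532318115234, 220.6453857421875), 80.18004608154297)
[370 128  47  25 263] [ 16. 197. 243.] ((770.5277099609375, -224.63275146484375), (16.62067413330078, 107.33625030517578), 23.19975471496582)
[474 142  16  49 291] [139. 159. 190.] ((708.7045288085938, -416.2459411621094), (108.82347106933594, 17.02773094177246), 6.9018120765686035)
[337 198  37  42 282] [139. 153. 138.] ((594.9671630859375, -136.31439208984375), (108.38033294677734, 15.918334007263184), 37.68401336669922)
[480 211  22  25  92] [ 14. 144. 126.] ((577.296630859375, -422.0368347167969), (54.59817123413086, 32.08968734741211), 28.354755401611328)
[430 276  14  54 454] [ 69.5  39.  171. ] ((414.2145690917969, -303.5291748046875), (18.38137435913086, 111.63392639160156), 80.6959686279
[... 832 characters left out ...]
555 213  56  54 238] [110.   4. 172.] ((848.6602172851562, 560.3015747070312), (197.5723876953125, 16.698646545410156), 16.070980072021484)
[219 215  14  40 224] [ 71.  29. 176.] ((417.2834777832031, -304.54095458984375), (16.438129425048828, 111.0982894897461), 78.94774627685547)
[296 259  36  22 106] [140. 157. 156.] ((603.4281005859375, -135.00244140625), (98.86930847167969, 15.69118595123291), 38.18250274658203)
[295 327  31  35 155] [ 20. 255. 239.] ((774.478759765625, -225.33509826660156), (16.08551597595215, 108.3271484375), 23.887006759643555)
[222 343  15  31  98] [141.  147.5 204. ] ((717.605712890625, -418.5084228515625), (80.88685607910156, 15.523102760314941), 5.864663124084473)
```

```bash
python3 - <<'E'
from h import *
crop("scene",0,330,150,510,320,4,"c3")
E
```

```text
(no output)
```

View pics/c1.png

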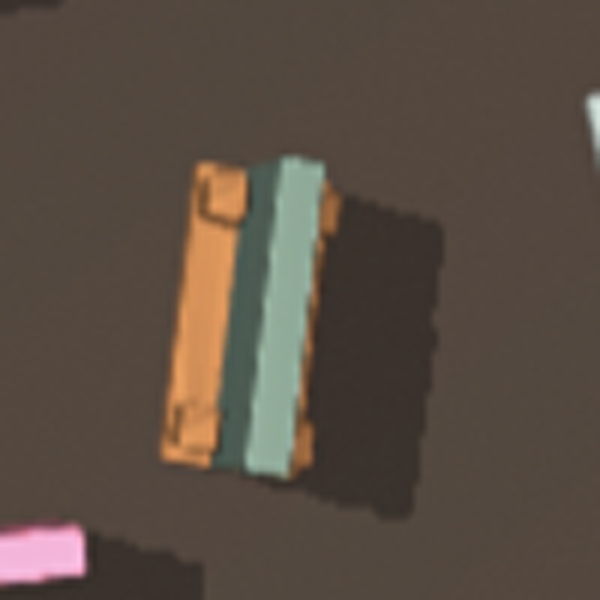

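View pics/c2.png

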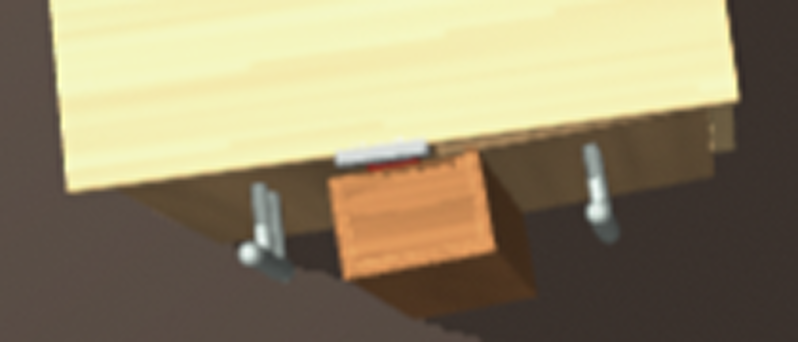

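View pics/c3.png

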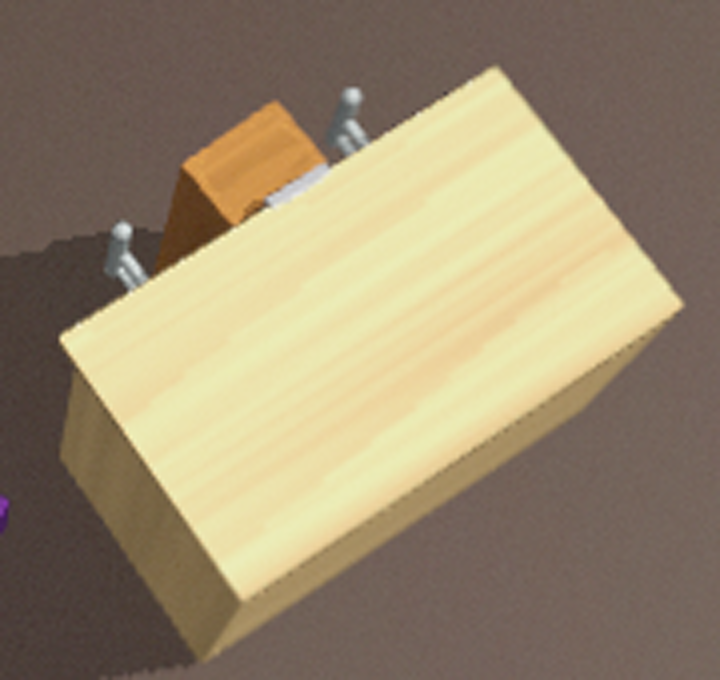

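The crops confirm the grey-green stone in the wooden stand. The active leaf with the dark strip is nearly shut, the strike plate peeks out at the roof edge, and both handle tops are visible.

```bash
python3 - <<'E'
from h import *
def tri(a,b):
    o1,d1=ray("top",[a]);o2,d2=ray("scene",[b]);d1=d1[0];d2=d2[0]
    A=np.c_[d1,-d2];s=np.linalg.lstsq(A,o2-o1,rcond=None)[0];p=o1+s[0]*d1;q=o2+s[1]*d2
    return (p+q)/2,np.linalg.norm(p-q)
th=np.radians(7.32);X=np.array([np.cos(th),np.sin(th)]);Y=np.array([-X[1],X[0]])
O=np.array([565.3,112.0])+18*X;print("O",O)
for nm,a,b in(("pass",(185,246.6),(417.8,174.3)),("act",(277.1,236.1),(360.3,207.8))):
    P,e=tri(a,b);c=[(P[:2]-O)@X,(P[:2]-O)@Y];print(nm,P,e,"cup",c)
    for n,uv in(("top",a),("scene",b)):
        q=onz(n,[uv],196)[0,:2]-O;print(n,q@X,q@Y)
# front edge line per camera
for n in("top","scene"):
    im,d=load(n,0);C=cloud(n,d);g=C[...,2]
    Q=C[(abs(g-217)<6)&(C[...,0]>450)][:,:2]-O;x=Q@X;y=Q@Y
    for lo in range(-160,160,40):
        s=(y>lo)&(y<lo+40);print(n,lo,np.percentile(x[s],[0.5,1,99.5]).round(1))
    s=(x>20)&(x<160);print("y",np.percentile(y[s],[.3,99.7]))
    # strip top
    Q=C[(abs(g-202)<7)];q=Q[:,:2]-O;x=q@X;y=q@Y;s=(x<-24)&(x>-90)&(abs(y)<70)
    if s.sum()>20: print("strip",s.sum(),cv2.minAreaRect(np.c_[x,y][s].astype(np.float32)),Q[s][:,2].mean())
E
```

```text
O [583.15330051 114.29339507]
pass [521.63341007 195.93120138 183.61924555] 0.8465363895021965 cup [np.float64(-50.61696381437158), np.float64(88.81076124400715)]
top -52.58317323210922 86.26763570494118
scene -47.276826994320274 83.05539604956245
act [539.99293382  22.5434674  183.59399055] 0.7859181120247059 cup [np.float64(-54.498546033948514), np.float64(-85.50306989762467)]
top -56.777882092166784 -86.53419457719588
scene -50.82481880056351 -88.66300061045025
top -160 [-12.7 -12.4 173.2]
top -120 [-12.6 -12.2 173. ]
top -80 [-12.9 -12.2 172.8]
top -40 [-14.5 -12.9 172.9]
top 0 [-17.4 -16.8 172.8]
top 40 [-12.9 -12.3 173.6]
top 80 [-12.9 -12.3 172.1]
top 120 [-12.6 -12.1 172.6]
y [-162.75482868  163.45957199]
strip 997 ((-46.24949645996094, 3.4526100158691406), (47.41017150878906, 74.77318572998047), 3.0802972316741943) 203.1683554354437
scene -160 [-10.9  -9.8 175.7]
scene -120 [-10.8  -9.8 175.6]
scene -80 [-11.3 -10.1 174.9]
scene -40 [-12.8 -10.9 175.2]
scene 0 [-16.  -14.4 175.1]
scene 40 [-11.8 -10.7 175.1]
scene 80 [-11.7 -10.8 174.9]
scene 120 [-11.8 -10.5 175. ]
y [-163.59606423  163.22970174]
strip 527 ((-46.396728515625, 3.7978782653808594), (46.69990158081055, 76.34423065185547), 1.9953458309173584) 201.44528404213892
```

```bash
cat >> h.py <<'E'
TH=np.radians(7.32);CX=np.array([np.cos(TH),np.sin(TH)]);CY=np.array([-CX[1],CX[0]]);O=np.array([588.1,115.0])
def cup(x,y): return O+x*CX+y*CY
def tocup(p): q=np.array(p)[:2]-O; return np.array([q@CX,q@CY])
def st():
    s=read_state();Rm=R.from_quat(s['ee_rot']).as_matrix()
    print('t',round(s['clock'],2),'tcp',s['tcp_pos'].round(1),'cup',tocup(s['tcp_pos']).round(1),'F',s['ft_force'].round(1),'w',round(s['width'],1),'j',s['joints'].round(2),'yaw_y',round(np.degrees(np.arctan2(Rm[1,1],Rm[0,1])),2),'xax',Rm[:,0].round(3))
    return s,Rm
def go(p,jaw,s=None,Rm=None):
    "delta in tool axes to world p with jaw axis (tool y) at world angle jaw deg (mod 180), tool down"
    if s is None: s,Rm=st()
    y=np.array([np.cos(np.radians(jaw)),np.sin(np.radians(jaw)),0])
    best=None
    for yy in(y,-y):
        x=np.array([0,0,-1.]);T=np.c_[x,yy,np.cross(x,yy)]
        rv=R.from_matrix(Rm.T@T).as_rotvec()
        if best is None or np.linalg.norm(rv)<np.linalg.norm(best): best=rv
    d=Rm.T@(np.array(p)-s['tcp_pos']);print('turn',best.round(3),'shift',d.round(1),'deg',np.degrees(np.linalg.norm(best)).round(1))
E
python3 - <<'E'
from h import *
a=np.array([-8,-147])
ang=0.05;c,s_=np.cos(ang),np.sin(ang)
h=a+np.array([[c,-s_],[s_,c]])@np.array([-48,63]);print(h,cup(*h))
p=cup(*h); s,Rm=st()
go([*p,270],97.32+np.degrees(ang),s,Rm)
E
```

```text
[-59.08870016 -86.47773372] [540.51107154  21.6985166 ]
t 0.1 tcp [188.7 542.7 248.9] cup [-341.7  475.1] F [ 1.2 -0.3 -0.4] w 88.1 j [ 1.03  0.18  1.61  0.    1.35 -0.21] yaw_y 70.82 xax [-0.001 -0.001 -1.   ]
turn [-0.513 -0.001  0.001] shift [ -20.7 -376.5  503.5] deg 29.4
```

```bash
python3 -m inch '[[[0.15,0,0,-5,-31,42,0],[0.30,0,0,-10,-63,84,0],[0.45,0,0,-15,-94,126,0],[0.6,0,0,-20,-126,168,0],[0.75,0,0,-20,-157,210,0],[0.9,0,0,-20,-188,252,0],[1.05,0,0,-20,-220,294,0],[1.2,0,0,-20,-251,336,0],[1.35,0,0,-20,-282,378,0],[1.5,0,0,-20,-314,420,0],[1.65,0,0,-20,-345,461,0],[1.8,0,0,-20,-376,503,0]]]'; python3 - <<'E'
from h import *
s,Rm=st();go([540.5,21.7,240],-79.8,s,Rm)
E
```

```text
clock: 1.3
tcp_pos: [524.8, 44.6, 269.5]
ee_rot: [-0.62, -0.339, 0.621, -0.339]
ft_force: [0.8, 0.1, 0.7]
width: 44.2
t 1.3 tcp [524.8  44.6 269.5] cup [-71.8 -61.7] F [0.8 0.1 0.7] w 44.2 j [-0.14  0.06  1.71  0.    1.38  0.43] yaw_y -32.69 xax [-0.  0. -1.]
turn [0.822 0.    0.   ] shift [29.5 25.6 10.8] deg 47.1
```

```bash
python3 -m inch '[[[0.15,0,0,0,0,0,0],[0.3,0,0,0,0,0,0],[0.45,0,0,0,0,0,0],[0.6,0,0,0,0,0,0],[0.75,0,0,0,0,0,0],[0.82,0,0,0,0,0,0],[0.82,0,0,0,0,0,0]]]'; python3 - <<'E'
from h import *
s,Rm=st();go([540.5,21.7,240],-79.8,s,Rm);shot(1)
crop("top",1,150,150,350,300,4,"c4");crop("scene",1,330,120,490,240,5,"c5")
E
```

```text
clock: 2.0
tcp_pos: [524.0, 46.6, 269.3]
ee_rot: [-0.704, -0.066, 0.704, -0.066]
ft_force: [-0.3, -0.0, 0.3]
width: 44.0
t 2.0 tcp [524.   46.6 269.3] cup [-72.3 -59.6] F [-0.3 -0.   0.3] w 44.0 j [-0.14  0.05  1.71  0.    1.38  1.25] yaw_y -79.33 xax [-0.001  0.    -1.   ]
turn [0.008 0.001 0.   ] shift [ 29.3  27.6 -11.7] deg 0.5
```

View pics/c4.png

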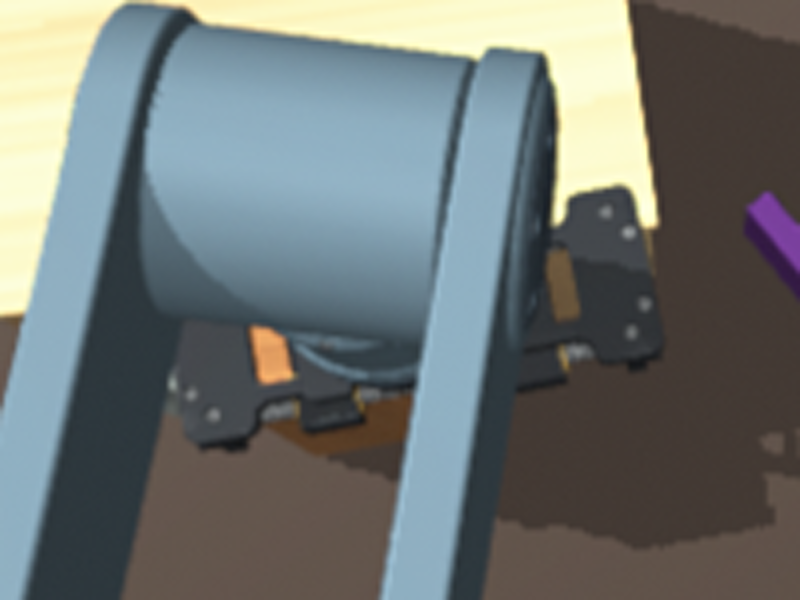

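View pics/c5.png

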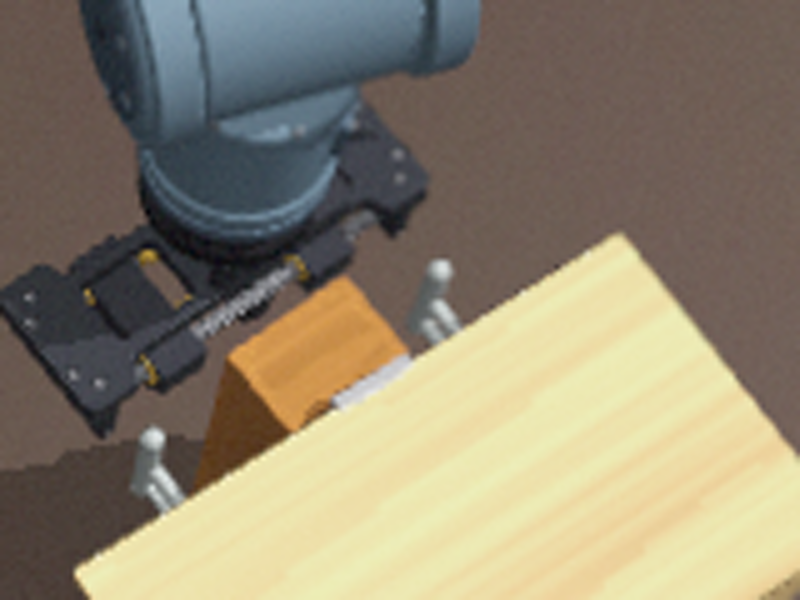

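Seen from above, the gripper sits over the strip (crop c5: strip top around (320,340), active handle at (152,440), passive at (440,270)). Next I shift sideways and go down in steps.

```bash
python3 -m inch '[[[0.008,0,0,0,14,-6,0],[0.008,0,0,0,27.6,-11.7,0],[0.008,0,0,0,27.6,-11.7,0],[0.008,0,0,30,27.6,-11.7,0],[0.008,0,0,50,27.6,-11.7,0],[0.008,0,0,50,27.6,-11.7,0],[0.008,0,0,50,27.6,-11.7,0]]]'; python3 - <<'E'
from h import *
s,Rm=st();go([540.5,21.7,178],-79.8,s,Rm);p,d=read_camera("scene");cv2.imwrite("pics/scene2.png",p[:,:,::-1])
crop("scene",2,330,120,490,240,5,"c6")
E
```

```text
clock: 2.8
tcp_pos: [540.9, 21.5, 219.9]
ee_rot: [-0.704, -0.063, 0.704, -0.063]
ft_force: [0.3, -0.4, 0.4]
width: 44.1
t 2.8 tcp [540.9  21.5 219.9] cup [-58.7 -86.7] F [ 0.3 -0.4  0.4] w 44.1 j [-0.18  0.14  1.72  0.    1.29  1.21] yaw_y -79.77 xax [-0.001  0.    -1.   ]
turn [0.001 0.001 0.   ] shift [41.9 -0.3  0.3] deg 0.0
```

View pics/c6.png

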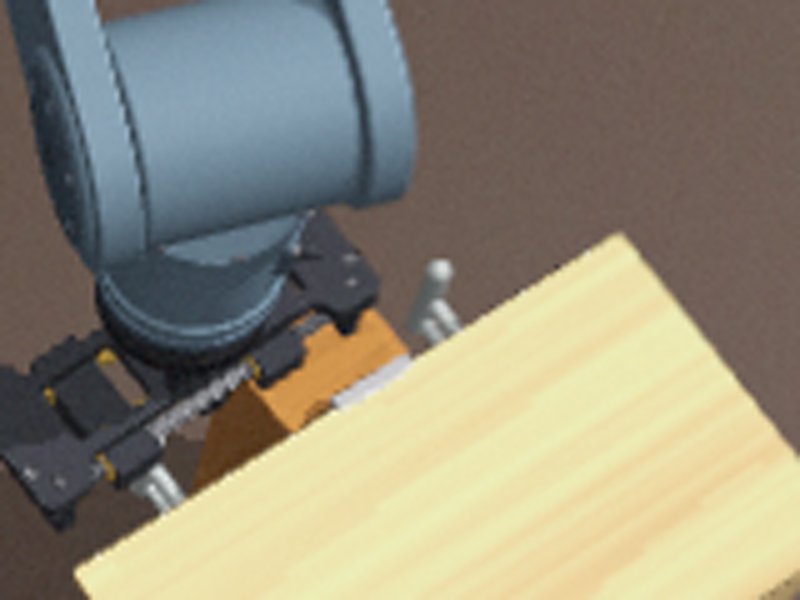

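```bash
python3 -m inch '[[[0,0,0,14,0,0,0],[0,0,0,25,0,0,0],[0,0,0,25,0,0,0]]]'; python3 -m inch '[[[0,0,0,10,0,0,0],[0,0,0,17,0,0,0],[0,0,0,17,0,0,0]]]'; python3 -m inch '[[[0,0,0,0,0,0,0.5],[0,0,0,0,0,0,1],[0,0,0,0,0,0,1],[0,0,0,0,0,0,1],[0,0,0,0,0,0,1]]]';python3 -c "
from h import *
st()"
```

```text
clock: 3.15
tcp_pos: [539.6, 21.9, 192.7]
ee_rot: [-0.703, -0.063, 0.705, -0.063]
ft_force: [-0.7, -0.5, -0.9]
width: 44.1
clock: 3.45
tcp_pos: [540.0, 21.8, 176.3]
ee_rot: [-0.704, -0.063, 0.705, -0.063]
ft_force: [-1.2, -0.3, 0.4]
width: 43.9
clock: 3.95
tcp_pos: [540.9, 22.0, 178.0]
ee_rot: [0.704, 0.063, -0.704, 0.063]
ft_force: [-1.3, 1.9, 2.1]
width: 10.9
t 3.95 tcp [540.9  22.  178. ] cup [-58.7 -86.2] F [-1.3  1.9  2.1] w 10.9 j [-0.18  0.18  1.76  0.    1.2   1.21] yaw_y -79.75 xax [ 0.     0.001 -1.   ]
```

```bash
cat >> h.py <<'E'
def arc(hinge,degs,s,Rm):
    "tool-axis shifts/turns when current tcp turns about cup point hinge by degs"
    c=cup(*hinge);p=s['tcp_pos'][:2]-c
    for g in degs:
        a=np.radians(g);q=c+np.array([[np.cos(a),-np.sin(a)],[np.sin(a),np.cos(a)]])@p
        d=Rm.T@np.r_[q-s['tcp_pos'][:2],0];print(g,[round(-a,3),0,0]+d.round(1).tolist())
E
python3 - <<'E'
from h import *
s,Rm=st();arc((-8,-147),range(5,95,5),s,Rm)
E
```

```text
t 3.95 tcp [540.9  22.  178. ] cup [-58.7 -86.2] F [-1.3  1.9  2.1] w 10.9 j [-0.18  0.18  1.76  0.    1.2   1.21] yaw_y -79.75 xax [ 0.     0.001 -1.   ]
5 [np.float64(-0.087), 0, 0, -0.0, 4.4, 5.3]
10 [np.float64(-0.175), 0, 0, -0.0, 9.2, 10.3]
15 [np.float64(-0.262), 0, 0, -0.0, 14.5, 14.8]
20 [np.float64(-0.349), 0, 0, -0.0, 20.1, 18.8]
25 [np.float64(-0.436), 0, 0, -0.0, 26.0, 22.3]
30 [np.float64(-0.524), 0, 0, -0.0, 32.3, 25.3]
35 [np.float64(-0.611), 0, 0, -0.0, 38.7, 27.7]
40 [np.float64(-0.698), 0, 0, -0.0, 45.4, 29.6]
45 [np.float64(-0.785), 0, 0, -0.0, 52.2, 30.8]
50 [np.float64(-0.873), 0, 0, -0.0, 59.0, 31.5]
55 [np.float64(-0.96), 0, 0, -0.0, 65.9, 31.6]
60 [np.float64(-1.047), 0, 0, -0.0, 72.8, 31.1]
65 [np.float64(-1.134), 0, 0, -0.1, 79.6, 29.9]
70 [np.float64(-1.222), 0, 0, -0.1, 86.3, 28.2]
75 [np.float64(-1.309), 0, 0, -0.1, 92.8, 25.9]
80 [np.float64(-1.396), 0, 0, -0.1, 99.1, 23.1]
85 [np.float64(-1.484), 0, 0, -0.1, 105.1, 19.7]
90 [np.float64(-1.571), 0, 0, -0.1, 110.8, 15.8]
```

```bash
python3 -m inch '[[[-0.087,0,0,0,4.4,5.3,1],[-0.175,0,0,0,9.2,10.3,1],[-0.262,0,0,0,14.5,14.8,1],[-0.349,0,0,0,20.1,18.8,1],[-0.436,0,0,0,26,22.3,1],[-0.524,0,0,0,32.3,25.3,1],[-0.611,0,0,0,38.7,27.7,1],[-0.698,0,0,0,45.4,29.6,1],[-0.698,0,0,0,45.4,29.6,1]]]';python3 - <<'E'
from h import *
s,Rm=st();arc((-8,-147),range(5,60,5),s,Rm)
E
```

```text
clock: 4.85
tcp_pos: [519.7, -28.4, 178.0]
ee_rot: [0.64, 0.3, -0.64, 0.3]
ft_force: [-2.1, 1.0, 2.3]
width: 10.9
t 4.85 tcp [519.7 -28.4 178. ] cup [ -86.1 -133.5] F [-2.1  1.   2.3] w 10.9 j [-0.28  0.14  1.81  0.    1.19  0.41] yaw_y -39.73 xax [ 0.  0. -1.]
5 [np.float64(-0.087), 0, 0, -0.0, 4.4, 5.3]
10 [np.float64(-0.175), 0, 0, -0.0, 9.3, 10.2]
15 [np.float64(-0.262), 0, 0, -0.0, 14.6, 14.7]
20 [np.float64(-0.349), 0, 0, -0.0, 20.2, 18.7]
25 [np.float64(-0.436), 0, 0, -0.0, 26.2, 22.1]
30 [np.float64(-0.524), 0, 0, -0.0, 32.4, 25.1]
35 [np.float64(-0.611), 0, 0, -0.0, 38.9, 27.5]
40 [np.float64(-0.698), 0, 0, -0.0, 45.6, 29.3]
45 [np.float64(-0.785), 0, 0, -0.0, 52.4, 30.5]
50 [np.float64(-0.873), 0, 0, -0.0, 59.3, 31.2]
55 [np.float64(-0.96), 0, 0, -0.0, 66.2, 31.2]
```

```bash
python3 -m inch '[[[-0.087,0,0,0,4.4,5.3,1],[-0.175,0,0,0,9.3,10.2,1],[-0.262,0,0,0,14.6,14.7,1],[-0.349,0,0,0,20.2,18.7,1],[-0.436,0,0,0,26.2,22.1,1],[-0.524,0,0,0,32.4,25.1,1],[-0.611,0,0,0,38.9,27.5,1],[-0.698,0,0,0,45.6,29.3,1],[-0.785,0,0,0,52.4,30.5,1],[-0.855,0,0,0,58,31,1],[-0.855,0,0,0,58,31,1]]]';python3 -m inch '[[[0,0,0,0,0,0,0],[0,0,0,0,0,0,0],[0,0,0,0,0,0,0],[0,0,0,-30,0,0,0],[0,0,0,-70,0,0,0],[0,0,0,-90,0,0,0],[0,0,0,-90,0,0,0]]]'
python3 - <<'E'
from h import *
s,Rm=st()
# tab press point cup(-40,11)
go([*cup(-40,11),268],97.32,s,Rm)
p,d=read_camera("scene");cv2.imwrite("pics/scene3.png",p[:,:,::-1])
crop("scene",3,280,80,520,260,3.3,"c7")
E
```

```text
clock: 5.95
tcp_pos: [544.8, -89.1, 178.0]
ee_rot: [0.459, 0.538, -0.459, 0.538]
ft_force: [-1.1, 1.9, 3.5]
width: 11.2
clock: 6.65
tcp_pos: [546.3, -89.9, 271.4]
ee_rot: [0.459, 0.536, -0.458, 0.541]
ft_force: [-0.1, 0.3, 0.9]
width: 44.4
t 6.65 tcp [546.3 -89.9 271.4] cup [ -67.6 -197.9] F [-0.1  0.3  0.9] w 44.4 j [-0.38  0.11  1.64 -0.    1.38 -0.54] yaw_y 9.18 xax [ 0.006 -0.003 -1.   ]
turn [-1.538  0.008 -0.002] shift [   2.8   34.3 -207.9] deg 88.1
```

View pics/c7.png

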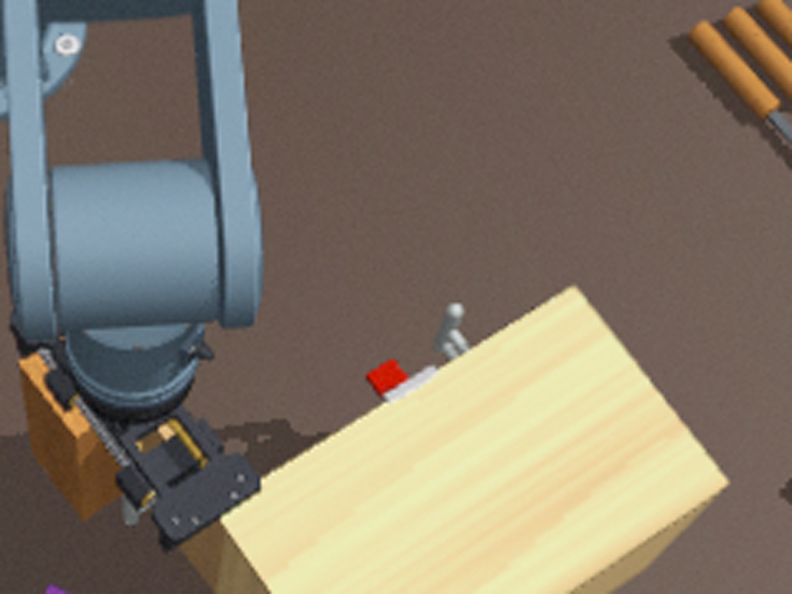

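The crop shows the active leaf standing at about a right angle, with the red tab uncovered at about (387,378) in the crop.

```bash
python3 -m inch '[[[-0.13,0,0,0,3,-19,1],[-0.26,0,0,0,6,-38,1],[-0.39,0,0,0,9,-57,1],[-0.52,0,0,0,12,-76,1],[-0.65,0,0,0,15,-95,1],[-0.78,0,0,0,18,-114,1],[-0.91,0,0,0,21,-133,1],[-1.04,0,0,0,24,-150,1],[-1.17,0,0,0,27,-170,1],[-1.3,0,0,0,30,-190,1],[-1.43,0,0,0,34,-208,1],[-1.538,0.008,-0.002,2,34.3,-208,1]]]'
python3 - <<'E'
from h import *
o=shot(4)
s,Rm=st()
for n in o:
    p=o[n][0].astype(int);m=((p[...,0]>130)&(p[...,1]<45)&(p[...,2]<45)).astype(np.uint8)
    k,l,stt,ce=cv2.connectedComponentsWithStats(m)
    for j in range(1,k):
        if stt[j,4]>20: q=onz(n,[ce[j]],186)[0];print(n,stt[j],ce[j].round(1),tocup(q).round(1), q.round(1))
E
```

```text
clock: 7.9
tcp_pos: [543.8, 123.6, 263.5]
ee_rot: [-0.046, 0.709, 0.049, 0.702]
ft_force: [0.8, -0.6, -0.4]
width: 0.5
t 8.0 tcp [543.9 122.1 263.2] cup [-42.9  12.6] F [-0.2 -1.3  0.2] w 0.6 j [ 0.01  0.14  1.63  0.    1.39 -1.69] yaw_y 97.43 xax [-0.011  0.003 -1.   ]
scene [391 189  12  11  69] [396.7 193.7] [-40.8  11.3] [546.1 121.  186. ]
scene [139 429  42  23 429] [159.3 439.8] [ 153.1 -757.1] [ 836.4 -616.4  186. ]
top [557 124  48   6 111] [580.5 126.6] [  73. -704.] [ 750.2 -573.9  186. ]
```

```bash
python3 - <<'E'
from h import *
s,Rm=st();go([*cup(-40,11),205],97.32,s,Rm)
E
```

```text
t 8.0 tcp [543.9 122.1 263.2] cup [-42.9  12.6] F [-0.2 -1.3  0.2] w 0.6 j [ 0.01  0.14  1.63  0.    1.39 -1.69] yaw_y 97.43 xax [-0.011  0.003 -1.   ]
turn [ 0.002 -0.01  -0.004] shift [58.1 -1.9  3.5] deg 0.6
```

```bash
python3 -m inch '[[[0.002,-0.01,-0.004,30,-1.9,3.5,1],[0.002,-0.01,-0.004,58,-1.9,3.5,1],[0.002,-0.01,-0.004,58,-1.9,3.5,1],[0.002,-0.01,-0.004,58,-1.9,3.5,1]]]'
python3 - <<'E'
from h import *
st()
E
python3 -m inch '[[[0,0,0,6,0,0,1],[0,0,0,10,0,0,1],[0,0,0,14,0,0,1],[0,0,0,14,0,0,1]]]'
python3 -m inch '[[[0,0,0,3,0,0,1],[0,0,0,6,0,0,1],[0,0,0,9,0,0,1],[0,0,0,9,0,0,1],[0,0,0,9,0,0,1]]]'
python3 - <<'E'
from h import *
st()
E
```

```text
clock: 8.4
tcp_pos: [547.8, 120.0, 207.0]
ee_rot: [-0.044, 0.705, 0.044, 0.706]
ft_force: [1.1, -0.7, 1.5]
width: 0.5
t 8.4 tcp [547.8 120.  207. ] cup [-39.4  10.1] F [ 1.1 -0.7  1.5] w 0.5 j [ 0.    0.19  1.69  0.    1.26 -1.69] yaw_y 97.1 xax [ 0.001  0.    -1.   ]
clock: 8.8
tcp_pos: [548.7, 120.3, 193.9]
ee_rot: [-0.045, 0.704, 0.044, 0.707]
ft_force: [0.2, 0.6, -0.0]
width: 0.7
clock: 9.3
tcp_pos: [548.1, 120.4, 184.2]
ee_rot: [-0.045, 0.705, 0.045, 0.707]
ft_force: [-0.0, -0.4, 0.2]
width: 0.1
t 9.3 tcp [548.1 120.4 184.2] cup [-39.   10.4] F [-0.  -0.4  0.2] w 0.1 j [ 0.    0.22  1.7   0.    1.22 -1.69] yaw_y 97.23 xax [ 0.003  0.    -1.   ]
```

```bash
python3 -m inch '[[[0,0,0,2,0,0,1],[0,0,0,2,0,0,1]]]'
python3 -m inch '[[[0,0,0,2,0,0,1],[0,0,0,2,0,0,1]]]'
python3 -m inch '[[[0,0,0,2,0,0,1],[0,0,0,2,0,0,1]]]'
```

```text
clock: 9.5
tcp_pos: [548.3, 120.4, 182.4]
ee_rot: [-0.045, 0.705, 0.045, 0.707]
ft_force: [0.2, 0.9, 1.0]
width: 0.5
clock: 9.7
tcp_pos: [548.6, 120.4, 181.4]
ee_rot: [-0.045, 0.704, 0.045, 0.707]
ft_force: [-2.6, 0.1, 6.4]
width: 0.5
clock: 9.9
tcp_pos: [548.7, 120.4, 181.3]
ee_rot: [-0.045, 0.704, 0.045, 0.707]
ft_force: [-8.2, -0.8, 17.6]
width: 0.1
```

```bash
python3 -m inch '[[[0,0,0,-20,0,0,1],[0,0,0,-60,0,0,1],[0,0,0,-60,0,0,0],[0,0,0,-60,0,0,0]]]'
python3 - <<'E'
from h import *
p,d=read_camera("scene");p=p.astype(int);m=((p[...,0]>130)&(p[...,1]<45)&(p[...,2]<45)).astype(np.uint8)
k,l,stt,ce=cv2.connectedComponentsWithStats(m)
for j in range(1,k):
    if stt[j,4]>20:
        print(stt[j],ce[j])
        for z in(186,170):print(z,tocup(onz("scene",[ce[j]],z)[0]).round(1))
s,Rm=st();go([*cup(-56,84.5),240],97.32,s,Rm)
E
```

```text
clock: 10.3
tcp_pos: [548.8, 120.4, 239.5]
ee_rot: [-0.045, 0.704, 0.045, 0.708]
ft_force: [-0.3, 0.2, -0.4]
width: 14.7
[391 195   9   7  31] [394.83870968 197.03225806]
186 [-36.1   2.2]
170 [-40.3   7.9]
[138 429  43  23 432] [159.22222222 439.87962963]
186 [ 153.1 -757.3]
170 [ 151.4 -761.9]
t 10.35 tcp [548.  120.3 238.1] cup [-39.1  10.4] F [-1.   0.4 -0.4] w 18.6 j [ 0.    0.16  1.66  0.    1.32 -1.69] yaw_y 97.23 xax [ 0.003  0.    -1.   ]
turn [-0.002  0.003  0.   ] shift [ -1.9  74.1 -17. ] deg 0.2
```

```bash
python3 -m inch '[[[0,0.003,0,-2,30,-8,0],[0,0.003,0,-2,60,-17,0],[0,0.003,0,-2,74,-17,0],[0,0.003,0,-2,74,-17,0],[0,0.003,0,-2,74,-17,0]]]'
python3 - <<'E'
from h import *
s,Rm=st();go([*cup(-56,84.5),178],97.32,s,Rm)
E
```

```text
clock: 10.85
tcp_pos: [522.1, 191.2, 239.8]
ee_rot: [-0.045, 0.706, 0.045, 0.705]
ft_force: [0.1, -0.4, -0.4]
width: 44.2
t 10.85 tcp [522.1 191.2 239.8] cup [-55.8  84. ] F [ 0.1 -0.4 -0.4] w 44.2 j [ 0.14  0.15  1.67 -0.    1.33 -1.56] yaw_y 97.27 xax [-0.    -0.001 -1.   ]
turn [-0.001 -0.001  0.001] shift [61.8  0.6 -0.2] deg 0.1
```

```bash
python3 -m inch '[[[0,0,0,20,0.5,0,0],[0,0,0,40,0.5,0,0],[0,0,0,45,0.5,0,0],[0,0,0,45,0.5,0,0]]]';python3 -m inch '[[[0,0,0,10,0,0,0],[0,0,0,17,0,0,0],[0,0,0,17,0,0,0]]]'; python3 -m inch '[[[0,0,0,0,0,0,0.5],[0,0,0,0,0,0,1],[0,0,0,0,0,0,1],[0,0,0,0,0,0,1],[0,0,0,0,0,0,1]]]';python3 - <<'E'
from h import *
s,Rm=st();arc((-8,147),range(-5,-95,-5),s,Rm)
E
```

```text
clock: 11.25
tcp_pos: [521.8, 191.0, 194.6]
ee_rot: [-0.044, 0.706, 0.044, 0.705]
ft_force: [0.1, 0.5, 0.7]
width: 44.2
clock: 11.55
tcp_pos: [521.5, 191.9, 177.6]
ee_rot: [-0.045, 0.706, 0.044, 0.705]
ft_force: [-0.5, -0.2, 0.1]
width: 43.9
clock: 12.05
tcp_pos: [522.0, 193.5, 178.9]
ee_rot: [-0.044, 0.705, 0.045, 0.706]
ft_force: [-0.5, 6.8, 0.5]
width: 11.0
t 12.05 tcp [522.  193.5 178.9] cup [-55.5  86.3] F [-0.5  6.8  0.5] w 11.0 j [ 0.14  0.21  1.72  0.    1.21 -1.56] yaw_y 97.23 xax [ 0.001  0.003 -1.   ]
-5 [np.float64(0.087), 0, 0, 0.0, 4.4, -5.1]
-10 [np.float64(0.175), 0, 0, 0.0, 9.2, -9.8]
-15 [np.float64(0.262), 0, 0, 0.0, 14.3, -14.1]
-20 [np.float64(0.349), 0, 0, 0.0, 19.9, -17.9]
-25 [np.float64(0.436), 0, 0, 0.0, 25.7, -21.2]
-30 [np.float64(0.524), 0, 0, 0.0, 31.9, -24.0]
-35 [np.float64(0.611), 0, 0, 0.1, 38.2, -26.3]
-40 [np.float64(0.698), 0, 0, 0.1, 44.7, -28.0]
-45 [np.float64(0.785), 0, 0, 0.1, 51.3, -29.1]
-50 [np.float64(0.873), 0, 0, 0.1, 58.0, -29.6]
-55 [np.float64(0.96), 0, 0, 0.1, 64.8, -29.6]
-60 [np.float64(1.047), 0, 0, 0.1, 71.5, -28.9]
-65 [np.float64(1.134), 0, 0, 0.2, 78.1, -27.7]
-70 [np.float64(1.222), 0, 0, 0.2, 84.6, -25.9]
-75 [np.float64(1.309), 0, 0, 0.2, 90.9, -23.6]
-80 [np.float64(1.396), 0, 0, 0.2, 96.9, -20.7]
-85 [np.float64(1.484), 0, 0, 0.2, 102.7, -17.3]
-90 [np.float64(1.571), 0, 0, 0.3, 108.2, -13.4]
```

```bash
python3 - <<'E'
from h import *
s,Rm=st();arc((-7.5,149.4),range(-5,-95,-5),s,Rm)
E
```

```text
t 12.05 tcp [522.  193.5 178.9] cup [-55.5  86.3] F [-0.5  6.8  0.5] w 11.0 j [ 0.14  0.21  1.72  0.    1.21 -1.56] yaw_y 97.23 xax [ 0.001  0.003 -1.   ]
-5 [np.float64(0.087), 0, 0, 0.0, 4.4, -5.3]
-10 [np.float64(0.175), 0, 0, 0.0, 9.3, -10.2]
-15 [np.float64(0.262), 0, 0, 0.0, 14.6, -14.7]
-20 [np.float64(0.349), 0, 0, 0.0, 20.2, -18.7]
-25 [np.float64(0.436), 0, 0, 0.0, 26.2, -22.2]
-30 [np.float64(0.524), 0, 0, 0.0, 32.4, -25.2]
-35 [np.float64(0.611), 0, 0, 0.1, 38.9, -27.6]
-40 [np.float64(0.698), 0, 0, 0.1, 45.6, -29.4]
-45 [np.float64(0.785), 0, 0, 0.1, 52.4, -30.6]
-50 [np.float64(0.873), 0, 0, 0.1, 59.3, -31.3]
-55 [np.float64(0.96), 0, 0, 0.1, 66.2, -31.3]
-60 [np.float64(1.047), 0, 0, 0.1, 73.1, -30.8]
-65 [np.float64(1.134), 0, 0, 0.2, 79.9, -29.6]
-70 [np.float64(1.222), 0, 0, 0.2, 86.6, -27.8]
-75 [np.float64(1.309), 0, 0, 0.2, 93.1, -25.5]
-80 [np.float64(1.396), 0, 0, 0.2, 99.4, -22.6]
-85 [np.float64(1.484), 0, 0, 0.2, 105.4, -19.2]
-90 [np.float64(1.571), 0, 0, 0.3, 111.1, -15.3]
```

```bash
python3 -m inch '[[[0.087,0,0,0,5.4,-5.3,1],[0.175,0,0,0,10.8,-10.2,1],[0.262,0,0,0,16,-14.7,1]]]';python3 -m inch '[[[0.087,0,0,0,4.4,-5.3,1],[0.175,0,0,0,9.3,-10.2,1],[0.262,0,0,0,14.6,-14.7,1],[0.349,0,0,0,20.2,-18.7,1],[0.436,0,0,0,26.2,-22.2,1],[0.436,0,0,0,26.2,-22.2,1]]]';python3 - <<'E'
from h import *
s,Rm=st()
E
```

```text
clock: 12.35
tcp_pos: [506.1, 205.3, 178.9]
ee_rot: [0.049, 0.704, -0.05, 0.706]
ft_force: [2.7, -4.6, -1.0]
width: 10.8
clock: 12.95
tcp_pos: [486.7, 235.1, 178.9]
ee_rot: [0.199, 0.678, -0.2, 0.679]
ft_force: [-3.3, -1.8, 3.7]
width: 10.9
t 12.95 tcp [486.7 235.1 178.9] cup [-85.3 132. ] F [-3.3 -1.8  3.7] w 10.9 j [ 0.23  0.18  1.76 -0.    1.2  -0.77] yaw_y 57.22 xax [ 0.    -0.001 -1.   ]
```

```bash
python3 -m inch '[[[0.087,0,0,0,4.4,-5.3,1],[0.175,0,0,0,9.3,-10.2,1],[0.262,0,0,0,14.6,-14.7,1],[0.349,0,0,0,20.2,-18.7,1],[0.436,0,0,0,26.2,-22.2,1],[0.524,0,0,0,32.4,-25.2,1],[0.611,0,0,0,38.9,-27.6,1],[0.698,0,0,0,45.6,-29.4,1],[0.785,0,0,0,52.4,-30.6,1],[0.873,0,0,0,59.3,-31.3,1],[0.873,0,0,0,59.3,-31.3,1]]]';python3 - <<'E'
from h import *
s,Rm=st();h=tocup(s['tcp_pos'])
v=h-np.array([-7.5,149.4]);print(np.hypot(*v),np.degrees(np.arctan2(v[1],v[0]))-np.degrees(np.arctan2(-63,-48)))
E
python3 -m inch '[[[0,0,0,0,0,0,0],[0,0,0,0,0,0,0],[0,0,0,0,0,0,0],[0,0,0,-30,0,0,0],[0,0,0,-70,0,0,-0.3],[0,0,0,-90,0,0,-0.3],[0,0,0,-90,0,0,-0.3]]]'
python3 - <<'E'
from h import *
s,Rm=st();ps=(np.array([414.2,-303.5])+np.array([417.3,-304.5]))/2
go([*ps,270],-10.2,s,Rm)
E
```

```text
clock: 14.05
tcp_pos: [493.0, 302.2, 178.9]
ee_rot: [0.467, 0.531, -0.467, 0.531]
ft_force: [-1.1, 0.6, 3.5]
width: 11.0
t 14.05 tcp [493.  302.2 178.9] cup [-70.5 197.8] F [-1.1  0.6  3.5] w 11.0 j [ 0.34  0.26  1.66 -0.    1.22  0.22] yaw_y 7.3 xax [ 0.001  0.    -1.   ]
79.40308916476523 269.78882306371975
clock: 14.75
tcp_pos: [494.5, 302.5, 272.4]
ee_rot: [0.47, 0.529, -0.465, 0.532]
ft_force: [0.0, -0.8, 0.0]
width: 57.5
t 14.75 tcp [494.5 302.5 272.4] cup [-68.9 197.9] F [ 0.  -0.8  0. ] w 57.5 j [ 0.34  0.17  1.58 -0.    1.39  0.22] yaw_y 7.27 xax [ 0.007  0.002 -1.   ]
turn [ 0.305 -0.002 -0.007] shift [ 4.000e-01 -1.549e+02  5.917e+02] deg 17.5
```

```bash
python3 -m inch '[[[-0.1,0,0,0,-11,42,-0.3],[-0.2,0,0,0,-22,84,-0.3],[-0.3,0,0,0,-33,126,-0.3],[-0.4,0,0,0,-44,168,-0.3],[-0.5,0,0,0,-55,210,-0.3],[-0.6,0,0,0,-66,252,-0.3],[-0.7,0,0,0,-77,294,-0.3],[-0.8,0,0,0,-88,336,-0.3],[-0.9,0,0,0,-99,378,-0.3],[-1.0,0,0,0,-110,420,-0.3],[-1.1,0,0,0,-121,462,-0.3],[-1.2,0,0,0,-132,504,-0.3]]]'
python3 -m inch '[[[0,0,0,0,0,0,-0.3],[0,0,0,0,0,0,-0.3]]]'
python3 - <<'E'
from h import *
s,Rm=st();shot(5)
go([414.2,-303.8,150],79.8,s,Rm)
E
```

```text
clock: 15.95
tcp_pos: [423.9, -216.0, 267.0]
ee_rot: [0.085, 0.702, -0.084, 0.702]
ft_force: [-0.5, 0.1, -0.3]
width: 56.9
clock: 16.15
tcp_pos: [424.2, -214.8, 267.0]
ee_rot: [0.088, 0.702, -0.087, 0.701]
ft_force: [0.2, 0.2, -0.7]
width: 57.1
t 16.15 tcp [ 424.2 -214.8  267. ] cup [-204.5 -306.3] F [ 0.2  0.2 -0.7] w 57.1 j [-0.72 -0.06  1.83  0.    1.38 -2.04] yaw_y 75.78 xax [-0.001  0.002 -1.   ]
turn [-0.07  -0.002 -0.002] shift [116.9 -88.9  12.3] deg 4.0
```

View pics/top5.png

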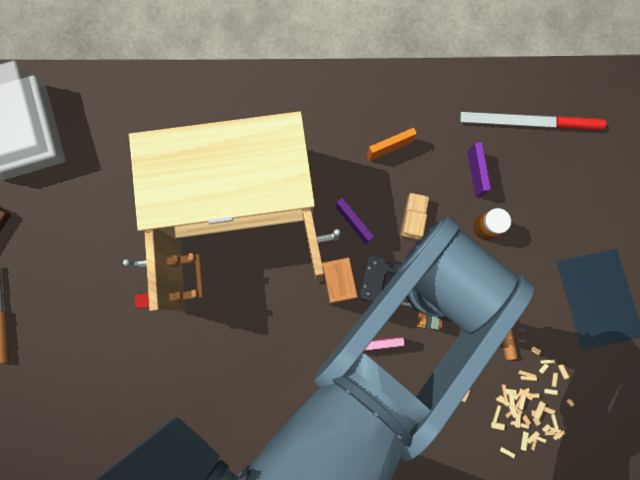

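View pics/scene5.png

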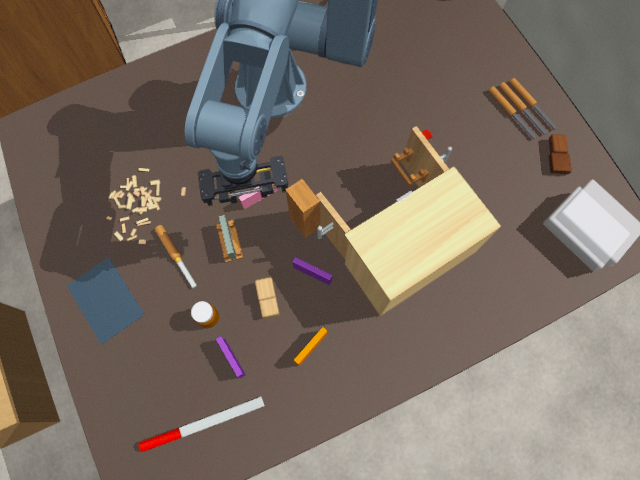

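Both views show the two leaves standing open at about right angles, with the rack on the passive leaf's inner face (top view about (185,278)). The stone is still in its stand, at (228,235) in the scene view.

```bash
python3 -m inch '[[[-0.035,0,0,20,-45,6,-0.3],[-0.07,-0.002,0,60,-88.8,13,-0.3],[-0.07,-0.002,0,100,-88.8,13,-0.3],[-0.07,-0.002,0,140,-88.8,13,-0.3],[-0.07,-0.002,0,160,-88.8,13,-0.3],[-0.07,-0.002,0,160,-88.8,13,-0.3],[-0.07,-0.002,0,160,-88.8,13,-0.3]]]'
python3 - <<'E'
from h import *
s,Rm=st();p,d=read_camera("scene");cv2.imwrite("pics/scene6.png",p[:,:,::-1]);crop("scene",6,180,180,290,270,6,"c8")
go([416,-303.7,43],79.8,s,Rm)
E
```

```text
clock: 16.95
tcp_pos: [416.9, -303.0, 109.0]
ee_rot: [0.061, 0.704, -0.061, 0.705]
ft_force: [-0.3, -0.1, -0.7]
width: 57.2
t 16.95 tcp [ 416.9 -303.   109. ] cup [-223.  -392.8] F [-0.3 -0.1 -0.7] w 57.2 j [-0.86  0.23  1.87  0.    1.05 -2.26] yaw_y 80.08 xax [ 0.002 -0.    -1.   ]
turn [ 0.005  0.002 -0.   ] shift [66.  -0.9 -0.9] deg 0.3
```

View pics/c8.png

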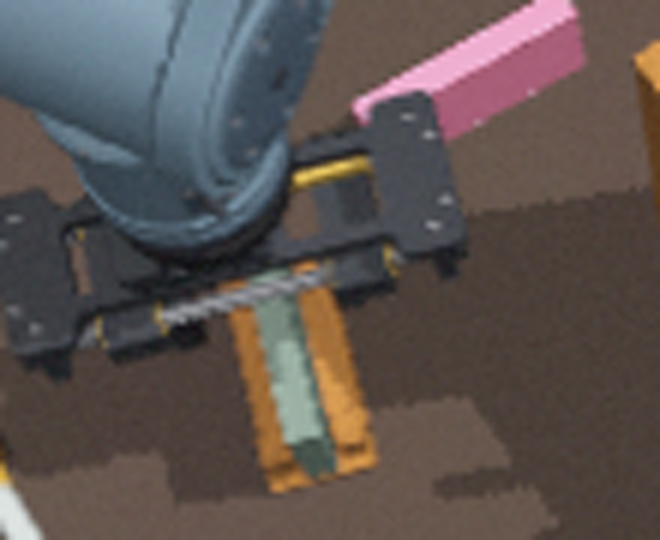

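The crop shows the stone top midway between the two open jaws, and the pink decoy clear of them.

```bash
python3 -m inch '[[[0.005,0.002,0,20,-0.9,-0.9,-0.3],[0.005,0.002,0,40,-0.9,-0.9,-0.3],[0.005,0.002,0,60,-0.9,-0.9,-0.3],[0.005,0.002,0,66,-0.9,-0.9,-0.3],[0.005,0.002,0,66,-0.9,-0.9,-0.3],[0.005,0.002,0,66,-0.9,-0.9,0.2],[0.005,0.002,0,66,-0.9,-0.9,0.7],[0.005,0.002,0,66,-0.9,-0.9,1],[0.005,0.002,0,66,-0.9,-0.9,1],[0.005,0.002,0,66,-0.9,-0.9,1],[0.005,0.002,0,66,-0.9,-0.9,1]]]'
python3 - <<'E'
from h import *
st()
E
```

```text
clock: 18.1
tcp_pos: [415.4, -304.8, 42.8]
ee_rot: [0.063, 0.704, -0.064, 0.704]
ft_force: [-0.1, -0.3, 2.0]
width: 15.8
t 18.1 tcp [ 415.4 -304.8   42.8] cup [-224.7 -394.4] F [-0.1 -0.3  2. ] w 15.8 j [-0.86  0.34  1.89  0.    0.91 -2.25] yaw_y 79.7 xax [ 0.001 -0.    -1.   ]
```

```bash
python3 -m inch '[[[0,0,0,-5,0,0,1],[0,0,0,-15,0,0,1],[0,0,0,-40,0,0,1],[0,0,0,-80,0,0,1],[0,0,0,-120,0,0,1],[0,0,0,-160,0,0,1],[0,0,0,-200,0,0,1],[0,0,0,-240,0,0,1],[0,0,0,-240,0,0,1],[0,0,0,-240,0,0,1]]]'
python3 - <<'E'
from h import *
s,Rm=st()
crop("top",5,120,210,230,320,6,"c9");crop("scene",5,370,110,470,210,6,"c10")
for n in("top","scene"):
    im,d=load(n,5);C=cloud(n,d);q=(C[...,:2]-O);x=q@CX;y=q@CY
    m=(abs(C[...,2]-202)<6)&(x<-25)&(x>-190)&(y>120)&(y<175)
    P=np.c_[x,y][m].astype(np.float32);print(n,"leaf top",len(P),cv2.minAreaRect(P),P.mean(0),np.percentile(x[m],[1,99]))
    v=np.linalg.svd(P-P.mean(0))[2][0];print("dir",np.degrees(np.arctan2(v[1],v[0])))
    for z0,z1 in((143,156),):
        m=(C[...,2]>z0)&(C[...,2]<z1)&(x<-25)&(x>-190)&(y>60)&(y<137)
        for a in np.c_[x,y,C[...,2]][m][::6].round(0):print(a.astype(int).tolist(),end=' ')
    print()
E
```

```text
clock: 19.1
tcp_pos: [415.4, -304.8, 283.7]
ee_rot: [0.063, 0.703, -0.064, 0.705]
ft_force: [-1.0, -0.0, -3.2]
width: 15.5
t 19.1 tcp [ 415.4 -304.8  283.7] cup [-224.8 -394.4] F [-1.  -0.  -3.2] w 15.5 j [-0.86  0.02  1.72  0.    1.41 -2.25] yaw_y 79.7 xax [ 0.002 -0.002 -1.   ]Traceback (most recent call last):
  File "<stdin>", line 7, in <module>
IndexError: boolean index did not match indexed array along axis 1; size of axis is 1280 but size of corresponding boolean axis is 640
```

View pics/c9.png

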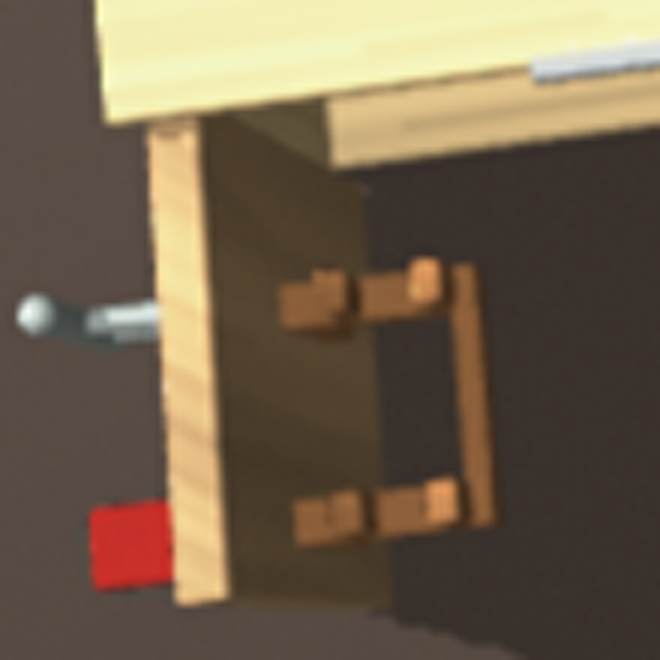

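View pics/c10.png

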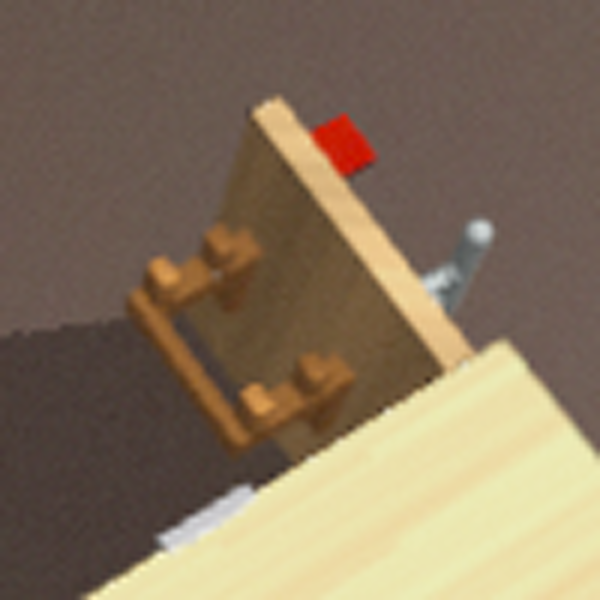

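```bash
python3 - <<'E'
from h import *
for n in("top","scene"):
    im,d=load(n,5);C=cloud(n,d);q=(C[...,:2]-O);x=q@CX;y=q@CY
    m=(abs(C[...,2]-202)<6)&(x<-25)&(x>-190)&(y>120)&(y<175)
    P=np.stack([x[m],y[m]],1).astype(np.float32);print(n,"leaf top",len(P),cv2.minAreaRect(P),P.mean(0),np.percentile(x[m],[1,99]))
    v=np.linalg.svd(P-P.mean(0))[2][0];print("dir",np.degrees(np.arctan2(v[1],v[0])))
    m=(C[...,2]>143)&(C[...,2]<157)&(x<-25)&(x>-190)&(y>60)&(y<135)
    k,l,stt,ce=cv2.connectedComponentsWithStats(m.astype(np.uint8))
    for j in range(1,k):
        if stt[j,4]>3: g=l==j;print(stt[j,4],ce[j].round(1),x[g].mean().round(1),y[g].mean().round(1),C[...,2][g].mean().round(1),'x',x[g].min().round(1),x[g].max().round(1),'y',y[g].min().round(1),y[g].max().round(1))
    pts={"top":[(332,290),(425,282),(345,512),(442,500)],"scene":[(228,242),(162,275),(322,368),(258,402)]}[n]
    off={"top":(120,210),"scene":(370,110)}[n]
    uv=np.array(pts)/6+np.array(off)
    for w in onz(n,uv,149): print(tocup(w).round(1))
E
```

```text
top leaf top 733 ((-96.40189361572266, 150.94491577148438), (17.976566314697266, 141.5767822265625), 88.42943572998047) [-97.45229 150.43631] [-165.83567601  -26.78983822]
dir 178.4394
38 [191.3 256.1] -70.0 86.9 149.7 x -76.1 -63.2 y 82.5 91.8
41 [174.6 257.9] -68.9 119.7 149.0 x -75.1 -62.1 y 115.0 124.9
40 [194.2 293.8] -143.7 89.0 149.1 x -150.2 -136.1 y 84.5 93.8
44 [177.4 295.5] -142.4 121.5 148.7 x -149.1 -135.0 y 117.1 127.5
[-69.9 118.3]
[-71.5  88.2]
[-142.1  121.2]
[-142.7   90. ]
scene leaf top 331 ((-95.46989440917969, 150.07638549804688), (20.597461700439453, 139.09579467773438), 89.81473541259766) [-94.94494 148.92053] [-163.59427475  -27.51336683]
dir -1.390676
16 [406.2 149.4] -140.3 120.7 148.8 x -148.3 -134.5 y 115.7 124.9
23 [397.  155.1] -140.3 90.7 147.3 x -149.5 -133.3 y 85.0 96.7
24 [421.5 170.9] -68.6 117.9 147.4 x -75.3 -60.9 y 113.4 123.9
23 [412.7 176.6] -67.5 88.5 148.2 x -74.7 -61.1 y 82.2 93.9
[-135.5  122.9]
[-138.    88.7]
[-64.  121.3]
[-66.  88.]
```

```bash
python3 - <<'E'
from h import *
for n,uv in(("top",(37/6+120,315/6+210)),("scene",(480/6+370,232/6+110))):
    for z in(190,196):print(n,z,tocup(onz(n,[uv],z)[0]).round(1))
    im,d=load(n,5);C=cloud(n,d);q=(C[...,:2]-O);x=q@CX;y=q@CY
    m=(C[...,2]>187)&(C[...,2]<203)&(x<-50)&(x>-90)&(y>180)&(y<215)
    print(m.sum(),x[m].mean(),y[m].mean(),C[...,2][m].mean())
E
```

```text
top 190 [-71.2 198.7]
top 196 [-72.1 196.6]
36 -71.84518125038443 197.55667401643316 194.46595518111698
scene 190 [-67.5 199.6]
scene 196 [-65.7 196.5]
19 -67.34504951140234 196.721111920162 192.48103612640358
```

```bash
python3 - <<'E'
from h import *
s,Rm=st();print(cup(-105.3,105.1));go([*cup(-105.3,105.1),270],95.8,s,Rm)
E
```

```text
t 19.1 tcp [ 415.4 -304.8  283.7] cup [-224.8 -394.4] F [-1.  -0.  -3.2] w 15.5 j [-0.86  0.02  1.72  0.    1.41 -2.25] yaw_y 79.7 xax [ 0.002 -0.002 -1.   ]
[470.26731302 205.8270768 ]
turn [-0.281  0.002  0.002] shift [ 12.8 512.3 -37.3] deg 16.1
```

```bash
python3 -m inch '[[[-0.02,0,0,0,30,-2,1],[-0.05,0,0,0,75,-5,1],[-0.07,0,0,0,120,-9,1],[-0.09,0,0,0,165,-12,1],[-0.12,0,0,0,210,-15,1],[-0.14,0,0,0,255,-18,1],[-0.17,0,0,0,300,-21,1],[-0.2,0,0,0,345,-25,1],[-0.22,0,0,0,390,-28,1],[-0.25,0,0,0,435,-32,1],[-0.27,0,0,0,475,-35,1],[-0.281,0.002,0.002,2,505,-37,1]]]'
python3 -m inch '[[[0,0,0,0,0,0,1],[0,0,0,0,0,0,1],[0,0,0,0,0,0,1]]]'
python3 - <<'E'
from h import *
s,Rm=st();go([*cup(-105.3,105.1),225],95.8,s,Rm);shot(7);crop("top",7,100,180,260,300,5,"c11");crop("scene",7,340,80,500,200,5,"c12")
E
```

```text
clock: 20.3
tcp_pos: [467.6, 201.1, 278.3]
ee_rot: [-0.036, 0.708, 0.037, 0.704]
ft_force: [0.7, -0.8, -2.0]
width: 15.7
clock: 20.6
tcp_pos: [468.5, 197.8, 279.3]
ee_rot: [-0.035, 0.708, 0.036, 0.705]
ft_force: [-1.2, 0.3, -1.8]
width: 15.8
t 20.6 tcp [468.5 197.8 279.3] cup [-108.1   97.4] F [-1.2  0.3 -1.8] w 15.8 j [ 0.16  0.01  1.73  0.    1.4  -1.51] yaw_y 95.75 xax [-0.004  0.001 -1.   ]
turn [-0.001 -0.004 -0.001] shift [54.3  7.7  2.7] deg 0.2
```

View pics/c11.png

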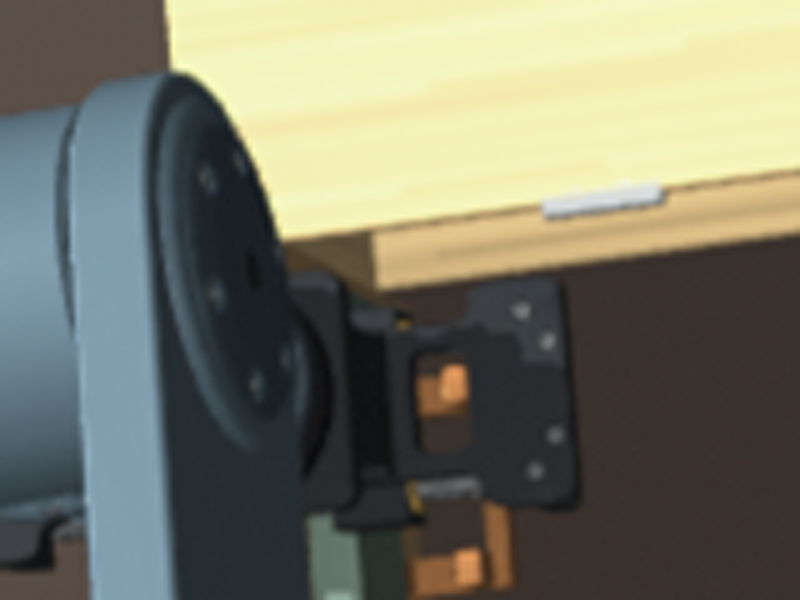

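View pics/c12.png

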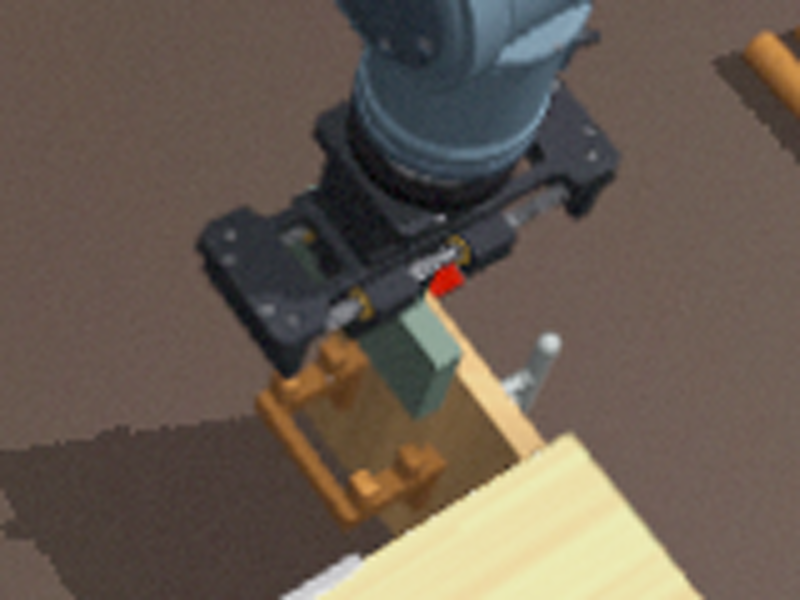

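```bash
python3 - <<'E'
from h import *
im,d=load("scene",7);C=cloud("scene",d);q=(C[...,:2]-O);x=q@CX;y=q@CY
hsv=cv2.cvtColor(im,cv2.COLOR_BGR2HSV)
m=(abs(C[...,2]-305)<7)&(x>-125)&(x<-30)&(y>75)&(y<120)&(hsv[...,0]>45)&(hsv[...,0]<95)
print("scene",m.sum(),x[m].min(),x[m].max(),y[m].min(),y[m].max(),C[...,2][m].mean())
g=m&(x>x[m].max()-12);print(y[g].mean())
im,d=load("top",7);C=cloud("top",d);q=(C[...,:2]-O);x=q@CX;y=q@CY
hsv=cv2.cvtColor(im,cv2.COLOR_BGR2HSV)
m=(abs(C[...,2]-305)<8)&(x>-190)&(x<-130)&(y>75)&(y<120)&(hsv[...,0]>45)&(hsv[...,0]<95)
print("top",m.sum(),x[m].min(),x[m].max(),y[m].min(),y[m].max(),C[...,2][m].mean(),y[m].mean())
print(proj("scene",[*cup(-53,96),305]))
E
```

```text
scene 96 -86.45391439401305 -52.94692353348107 84.56289840576112 102.85068755610901 303.30430897889335
92.67027597241314
top 198 -164.96831897060906 -131.05729228150196 89.24310279299367 105.5377157607667 305.43031465562706 97.07703609216527
[[430.46129495 151.26220297]]
```

```bash
python3 -m inch '[[[0,-0.004,0,0,7.7,3.3,1],[0,-0.004,0,20,7.7,3.3,1],[0,-0.004,0,45,7.7,3.3,1],[0,-0.004,0,70,7.7,3.3,1],[0,-0.004,0,82,7.7,3.3,1],[0,-0.004,0,82,7.7,3.3,1],[0,-0.004,0,82,7.7,3.3,1]]]'
python3 - <<'E'
from h import *
s,Rm=st();go([*cup(-104.6,105.1),161],95.8,s,Rm);shot(8);crop("scene",8,340,80,500,200,5,"c13");crop("top",8,100,210,260,330,5,"c14")
E
```

```text
clock: 21.4
tcp_pos: [472.2, 206.9, 199.4]
ee_rot: [-0.035, 0.705, 0.036, 0.708]
ft_force: [0.3, -0.6, -2.4]
width: 15.4
t 21.4 tcp [472.2 206.9 199.4] cup [-103.3  106. ] F [ 0.3 -0.6 -2.4] w 15.4 j [ 0.18  0.1   1.81  0.    1.23 -1.49] yaw_y 95.78 xax [ 0.004  0.002 -1.   ]
turn [-0.     0.004 -0.002] shift [38.4 -1.  -1.5] deg 0.3
```

View pics/c13.png

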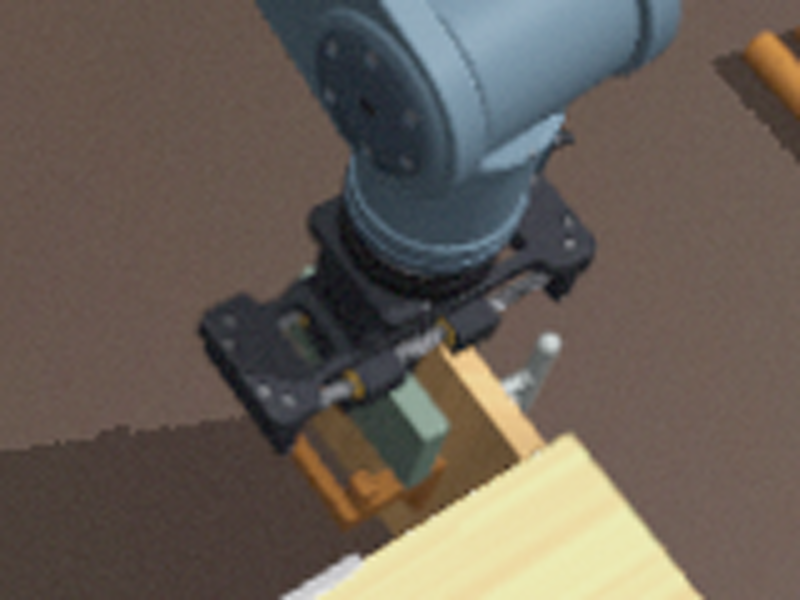

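View pics/c14.png

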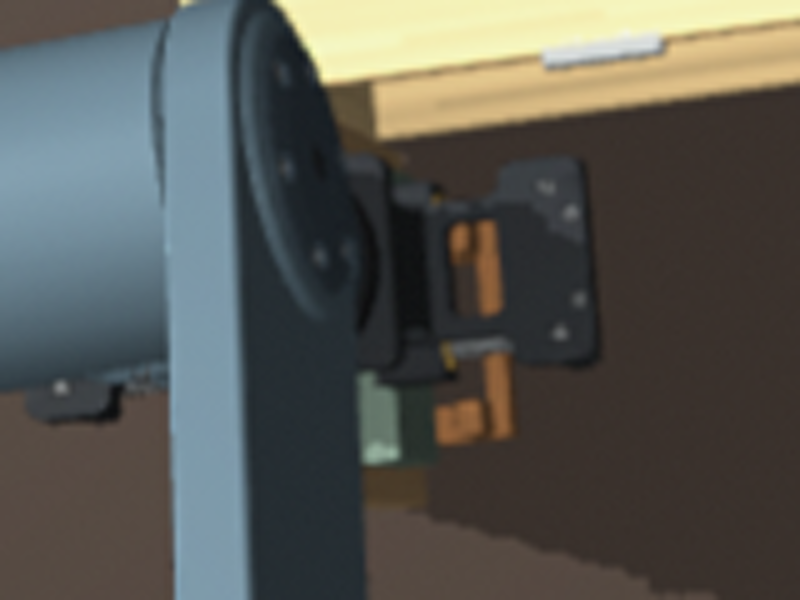

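```bash
python3 - <<'E'
from h import *
for n,lo,hi in(("top",-185,-130),("scene",-80,-30)):
    im,d=load(n,8);C=cloud(n,d);q=(C[...,:2]-O);x=q@CX;y=q@CY;z=C[...,2]
    hsv=cv2.cvtColor(im,cv2.COLOR_BGR2HSV)
    m=(abs(z-225)<7)&(x>lo)&(x<hi)&(y>75)&(y<130)&(hsv[...,0]>45)&(hsv[...,0]<95)
    print(n,m.sum(),x[m].min(),x[m].max(),y[m].min(),y[m].max(),z[m].mean(),x[m].mean(),y[m].mean())
    m=(abs(z-149)<6)&(x<-25)&(x>-190)&(y>60)&(y<130)
    k,l,stt,ce=cv2.connectedComponentsWithStats(m.astype(np.uint8))
    for j in range(1,k):
        if stt[j,4]>8: g=l==j;print(stt[j,4],x[g].mean().round(1),y[g].mean().round(1))
E
```

```text
top 132 -160.29341715846968 -130.04866538814701 98.44000989710094 112.0250617830179 225.38770716430582 -146.2335566874192 104.7794649933398
21 -72.1 85.2
41 -143.8 89.0
scene 87 -79.90666750014782 -49.092888244138685 93.5931302526397 111.32730640416253 224.04209080612418 -64.1138050823319 101.9255978807143
24 -67.7 87.9
```

```bash
python3 -m inch '[[[0,0.004,0,3,-0.5,-1,1],[0,0.004,0,8,-0.5,-1,1],[0,0.004,0,13,-0.5,-1,1],[0,0.004,0,16,-0.5,-1,1],[0,0.004,0,16,-0.5,-1,1]]]'
python3 -m inch '[[[0,0,0,3,0,0,1],[0,0,0,6,0,0,1],[0,0,0,9,0,0,1],[0,0,0,12,0,0,1],[0,0,0,12,0,0,1]]]'
python3 - <<'E'
from h import *
s,Rm=st()
E
```

```text
clock: 22.0
tcp_pos: [470.2, 206.2, 181.8]
ee_rot: [-0.035, 0.707, 0.036, 0.705]
ft_force: [0.4, 0.0, -2.9]
width: 15.5
clock: 22.5
tcp_pos: [470.3, 206.3, 170.0]
ee_rot: [-0.035, 0.707, 0.036, 0.705]
ft_force: [-0.5, -0.5, -2.0]
width: 15.8
t 22.5 tcp [470.3 206.3 170. ] cup [-105.2  105.6] F [-0.5 -0.5 -2. ] w 15.8 j [ 0.18  0.13  1.83  0.    1.18 -1.49] yaw_y 95.8 xax [-0.002  0.002 -1.   ]
```

```bash
python3 -m inch '[[[0,0,0,2,0,0.5,1],[0,0,0,4,0,1,1],[0,0,0,6,0,1,1],[0,0,0,8,0,1,1],[0,0,0,8,0,1,1]]]'
python3 -m inch '[[[0,0,0,1,0,0,1],[0,0,0,1.5,0,0,1],[0,0,0,1.5,0,0,1]]]'
python3 -m inch '[[[0,0,0,0.5,0,0,1],[0,0,0,1,0,0,1],[0,0,0,1,0,0,1]]]'
```

```text
clock: 23.0
tcp_pos: [471.4, 206.4, 162.2]
ee_rot: [-0.035, 0.707, 0.036, 0.706]
ft_force: [-0.4, 0.1, -2.1]
width: 16.0
clock: 23.3
tcp_pos: [471.6, 206.5, 161.0]
ee_rot: [-0.035, 0.707, 0.036, 0.706]
ft_force: [-1.2, -0.5, -3.1]
width: 15.9
clock: 23.6
tcp_pos: [471.6, 206.5, 160.0]
ee_rot: [-0.035, 0.707, 0.036, 0.706]
ft_force: [0.7, -0.4, -3.4]
width: 15.9
```

```bash
python3 -m inch '[[[0,0,0,0.5,0,0,1],[0,0,0,0.5,0,0,1],[0,0,0,0.5,0,0,1]]]'
python3 -m inch '[[[0,0,0,0.5,0,0,1],[0,0,0,0.5,0,0,1],[0,0,0,0.5,0,0,1]]]'
python3 -m inch '[[[0,0,0,0.5,0,0,1],[0,0,0,0.5,0,0,1],[0,0,0,0.5,0,0,1]]]'
python3 -m inch '[[[0,0,0,0.5,0,0,1],[0,0,0,0.5,0,0,1],[0,0,0,0.5,0,0,1]]]'
```

```text
clock: 23.9
tcp_pos: [471.7, 206.5, 159.8]
ee_rot: [-0.035, 0.707, 0.036, 0.706]
ft_force: [-1.0, 0.1, 1.1]
width: 15.3
clock: 24.2
tcp_pos: [471.7, 206.5, 159.7]
ee_rot: [-0.035, 0.707, 0.036, 0.706]
ft_force: [-3.3, -1.9, 6.0]
width: 15.9
clock: 24.5
tcp_pos: [471.7, 206.6, 159.7]
ee_rot: [-0.035, 0.706, 0.037, 0.706]
ft_force: [-4.7, -0.9, 8.6]
width: 15.7
clock: 24.8
tcp_pos: [471.7, 206.6, 159.6]
ee_rot: [-0.035, 0.706, 0.037, 0.706]
ft_force: [-6.0, -1.8, 12.1]
width: 15.9
```

```bash
python3 -m inch '[[[0,0,0,-1.3,0,0,1],[0,0,0,-1.3,0,0,1]]]'
python3 -m inch '[[[0,0,0,0,0,0,0.55],[0,0,0,0,0,0,0.45],[0,0,0,0,0,0,0.4],[0,0,0,0,0,0,0.4],[0,0,0,0,0,0,0.4]]]'
python3 -m inch '[[[0,0,0,-5,0,0,0.4],[0,0,0,-12,0,0,0.4],[0,0,0,-25,0,0,0.4],[0,0,0,-45,0,0,0.4],[0,0,0,-70,0,0,0.4],[0,0,0,-100,0,0,0.4],[0,0,0,-120,0,0,0.4],[0,0,0,-120,0,0,0.4]]]'
python3 - <<'E'
from h import *
st()
E
```

```text
clock: 25.0
tcp_pos: [471.9, 206.6, 159.7]
ee_rot: [-0.035, 0.706, 0.036, 0.706]
ft_force: [-2.1, -0.3, 2.9]
width: 15.5
clock: 25.5
tcp_pos: [471.6, 206.5, 159.3]
ee_rot: [-0.035, 0.707, 0.036, 0.706]
ft_force: [-0.0, -0.1, 0.1]
width: 26.4
clock: 26.3
tcp_pos: [473.7, 206.7, 283.9]
ee_rot: [-0.035, 0.704, 0.037, 0.708]
ft_force: [0.4, 0.3, -0.1]
width: 26.5
t 26.3 tcp [473.7 206.7 283.9] cup [-101.8  105.5] F [ 0.4  0.3 -0.1] w 26.5 j [ 0.18  0.02  1.72  0.    1.4  -1.49] yaw_y 95.81 xax [ 0.006  0.003 -1.   ]
```

Next I move the arm away from the views and look. Tool −z is toward the robot and tool y is to its left.

```bash
python3 -m inch '[[[0,0,0,0,40,-20,0.4],[0,0,0,0,80,-40,0.4],[0,0,0,0,120,-60,0.4],[0,0,0,0,160,-80,0.4],[0,0,0,0,200,-100,0.4],[0,0,0,0,240,-120,0.4],[0,0,0,0,280,-140,0.4],[0,0,0,0,280,-140,0.4],[0,0,0,0,280,-140,0.4]]]'
python3 - <<'E'
from h import *
st();shot(9);crop("top",9,100,190,240,320,5.5,"c15");crop("scene",9,360,100,480,220,5,"c16")
for n in("top","scene"):
    im,d=load(n,9);C=cloud(n,d);q=(C[...,:2]-O);x=q@CX;y=q@CY;z=C[...,2]
    hsv=cv2.cvtColor(im,cv2.COLOR_BGR2HSV);sh=(hsv[...,0]>45)&(hsv[...,0]<95)
    m=(abs(z-185)<7)&(x<-25)&(x>-190)&(y>75)&(y<130)
    P=np.stack([x[m],y[m]],1).astype(np.float32)
    print(n,m.sum(),'z',np.percentile(z[m],[5,50,95]).round(1),cv2.minAreaRect(P),P.mean(0),'x',P.min(0),P.max(0))
    m=(abs(z-149)<6)&(x<-25)&(x>-190)&(y>60)&(y<130)&~sh
    k,l,stt,ce=cv2.connectedComponentsWithStats(m.astype(np.uint8))
    for j in range(1,k):
        if stt[j,4]>8: g=l==j;print(stt[j,4],x[g].mean().round(1),y[g].mean().round(1))
    for nm,lo,hi,yl,yh in(("pass",-190,-25,125,185),("act",-150,-25,-190,-130)):
        m=(abs(z-202)<5)&(x<hi)&(x>lo)&(y>yl)&(y<yh)
        P=np.stack([x[m],y[m]],1)
        if nm=="act":P=P[P[:,0]>-115]
        v=np.linalg.svd(P-P.mean(0))[2][0];print(nm,len(P),"angle",np.degrees(np.arctan2(v[1],v[0])).round(1))
E
```

```text
clock: 27.2
tcp_pos: [303.3, 470.7, 279.0]
ee_rot: [-0.037, 0.707, 0.037, 0.705]
ft_force: [-0.3, -0.6, -0.5]
width: 26.4
t 27.2 tcp [303.3 470.7 279. ] cup [-237.2  389.1] F [-0.3 -0.6 -0.5] w 26.4 j [ 0.79  0.12  1.61  0.    1.41 -0.89] yaw_y 95.95 xax [-0.002  0.    -1.   ]
top 586 z [180.9 185.8 188.9] ((-105.17835998535156, 104.83149719238281), (18.778100967407227, 111.15084838867188), 88.1749496459961) [-104.36421  104.56178] x [-160.93416   94.02964] [-49.427837 114.79842 ]
48 -70.0 87.8
9 -69.2 123.8
47 -143.2 90.2
pass 717 angle 178.2
act 399 angle -176.5
scene 264 z [179.5 184.3 188.8] ((-105.54010009765625, 104.31684875488281), (18.847734451293945, 110.14241027832031), 88.5835952758789) [-100.89095  103.2667 ] x [-160.6654    93.70033] [-50.540024 113.08436 ]
21 -140.8 90.3
21 -68.0 88.5
pass 317 angle -1.2
act 243 angle 3.7
```

View pics/c15.png

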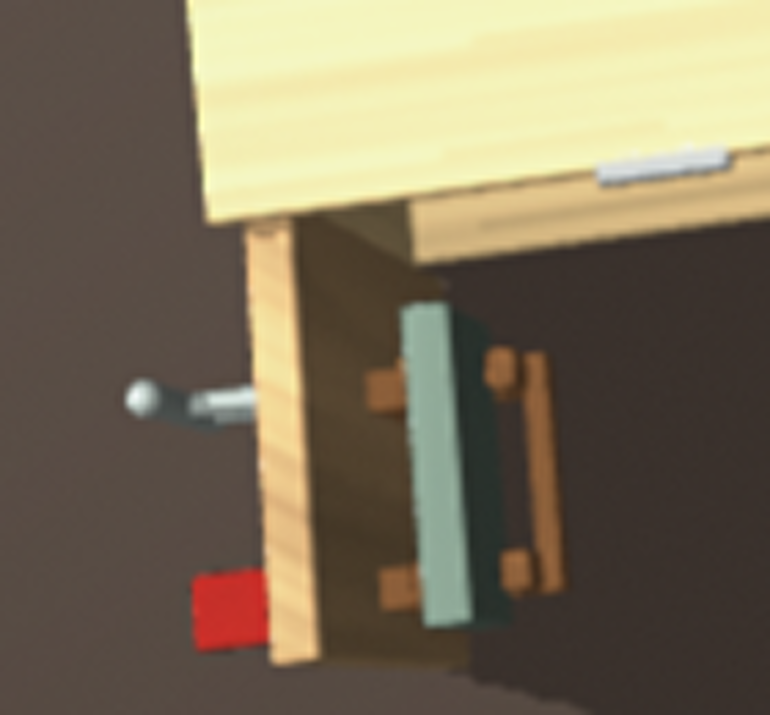

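View pics/c16.png

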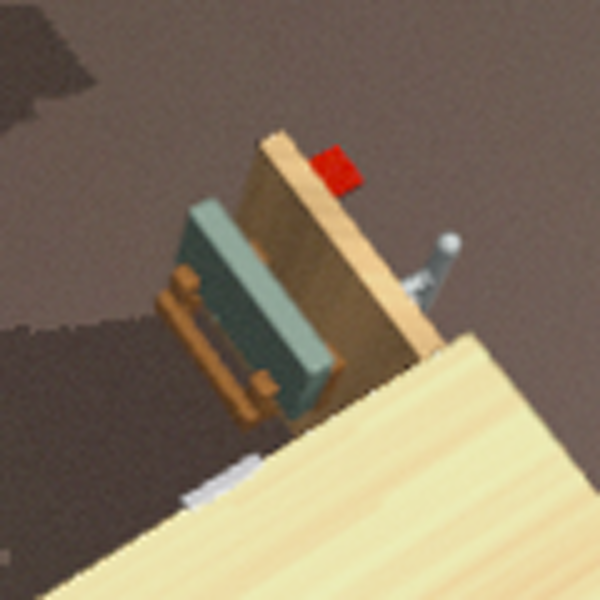

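View pics/top9.png

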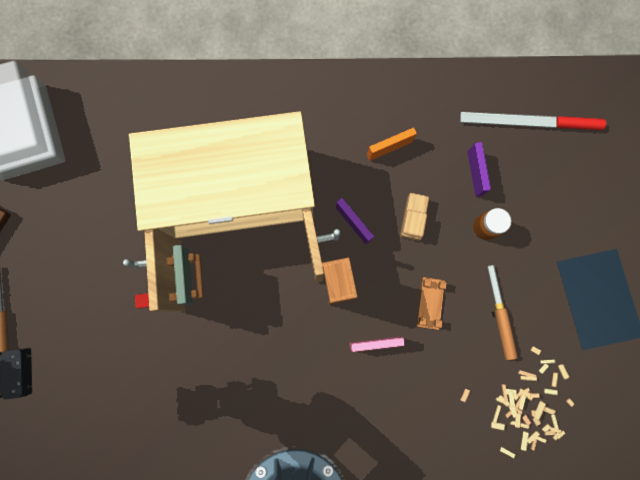

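The stone sits in both slots (top view (180,275)). Its top is about 185 mm high, and it is centred on the rack within about 1 mm. Both leaves are open, the stand is empty and the bystanders haven't moved.

```bash
python3 -c "
from station import *
print(finish_job())"
```

```text
the job is handed in; nothing more can be done
None
```

The cupboard is open and the stone is in the rack. I handed the job in at about 27 s of the 72 s allowed; no verdict was reported.

- **Leaves and bolt:** I swung the active leaf open and pressed the bolt tab down to its stop. I felt the stop when the tab top was at about 170 mm, and the press peaked at about 18 N. Then I swung the passive leaf open. The last pictures put the active leaf at about 93.5° and the passive leaf at about 91.5°.
- **Stone:** I took the grey-green stone from its stand and lowered it slowly into the rack. It touched down gently, with about 12 N of contact at most, before I released it and moved the arm clear.
- **Last checks:** The stone is upright with its top at about 185 mm, so its underside is on the 125 mm rack floor. The blank, gouge, jar and coloured look-alikes showed no visible movement in the last top picture.
- **Disagreements:** The two cameras differed by 2–4 mm in absolute position. I corrected for this using where the gripper held the handles. They also disagreed on which way the stone sits off centre along the rack: one put it 1.3 mm one way, the other 1.1 mm the other way.

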